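Take apart the bench pile and build the two-tier module rack

TASK

Take the pile on the electronics bench apart from the top down, one thing at a time, each straight to its own place: the solder reel over the spindle, the die-cast box flat inside the small black tray, the heat-sink module flat inside the low rim in the middle of the rack base, and last the post frame over the module, upright, with its four feet fully home in the rack base's corner sockets. Set things down rather than drop them, and leave the flux bottle where it stands; let go of everything.

Things in the scene. Friction and masses are not known exactly. Their poses are not given: they have to be found in the camera images.
- reel_center (a point): Small reel of solder, top of the pile, axis upright: a silvery cylinder with white end flanges, 42 mm across and 42 mm high, with a 21 mm bore right through along its axis. About 0.16 kg. The point is its centre, half-way up; z is its axis (up). It stands on the die-cast box, within 10 mm of its middle.
- diecast_center (a point): Plain die-cast aluminium box, second from the top, on the module: 82 mm along its x, 46 mm along its y, 40 mm high; two brass connectors (10 mm thick) stick out 9 mm from its +x end, 18 to 28 mm above its underside. About 0.22 kg. The point is its centre, half-way up.
- module_center (a point): Black heat-sink module with fins along its length, third from the top: 112 mm along its x, 56 mm along its y, 38 mm high, flat upright sides. About 0.45 kg. The point is its centre, half-way up. It lies on the deck of the post frame.
- frame_grip (a point): Aluminium post frame, under the pile. Deck 170 (x) x 150 (y) x 10 mm, top 85 mm above its feet; posts 10 mm thick at x +-74, y +-64, feet tapering to 6 mm over 6 mm. Amid the deck, under the module, a grip bar along x: 56 long, 14 wide, 10 high, flush, a window 56 (x) x 53 (y) mm open either side. 0.4 kg, balanced. Point: bar's centre, 80 mm above the feet. Either way round will do.
- spindle: Spindle for the reel, fixed: black disc 66 mm across and 8 mm thick with an upright steel pin 8 mm thick in its middle, standing 28 mm above the disc, pointed. Origin at the centre of the disc's underside, on the bench. The reel's underside rests on the disc, the pin in its bore.
- tray: Small black tray for the die-cast box, fixed: outside 112 mm along its x, 76 mm along its y, walls 3 mm thick and 9 mm high, floor 3 mm thick, so that the box has 12 mm of play each way when it lies along x (either way round). Origin at the centre of its underside, on the bench.
- base: Rack base, fixed: grey plate 180 (x) x 160 (y) x 6 mm. A steel rim 5 mm high bounds a bed 136 (x) x 80 (y) mm amid it, for the module lying along x, either way round. At x +-74, y +-64 mm four square sockets, 16 mm wide inside, 24 outside, mouths 28 mm above the bench, floor 6 mm. With the frame home its grip bar's centre is 86 mm above the bench. Origin: underside centre, on the bench.
- bottle: Flux bottle, amber, 30 mm across, 85 mm high, loose, standing in the middle near the tray and the spindle. Origin at the centre of its underside. Leave it alone.
There are look-alikes about, which are no part of the job. What is shaped like the part that bears module_center but purple is not meant. There is more than one size of the part that bears frame_grip; the job needs the smaller.

How it is judged:
On the way, in this order (a step that is already met when the one before it is completed fails the run):
1. the reel stands on the spindle's disc, released (z of reel_center in the frame of spindle between 0.025 and 0.033 m and horizontal distance between reel_center and spindle below 0.012 m and angle between reel_center's own z axis and vertical below 0.1 rad and contact force between the fingers and reel below 0.1 N and linear speed of reel below 0.02 m/s and angular speed of reel below 0.2 rad/s), for 0.2 s.
2. the die-cast box lies flat in the tray, released (z of diecast_center in the frame of tray between 0.02 and 0.026 m and x of diecast_center in the frame of tray between -0.016 and 0.016 m and y of diecast_center in the frame of tray between -0.016 and 0.016 m and angle between diecast_center's own z axis and vertical below 0.06 rad and contact force between the fingers and diecast below 0.1 N and linear speed of diecast below 0.02 m/s and angular speed of diecast below 0.2 rad/s), for 0.2 s.
3. the module lies flat in the rack base's bed, released (z of module_center in the frame of base between 0.022 and 0.028 m and x of module_center in the frame of base between -0.016 and 0.016 m and y of module_center in the frame of base between -0.016 and 0.016 m and angle between module_center's own z axis and vertical below 0.05 rad and contact force between the fingers and module below 0.1 N and linear speed of module below 0.02 m/s and angular speed of module below 0.2 rad/s), for 0.2 s.
4. the post frame stands home in the four sockets, released (z of frame_grip in the frame of base between 0.082 and 0.09 m and horizontal distance between frame_grip and base below 0.008 m and angle between frame_grip's own z axis and vertical below 0.05 rad and angle between the x axis of frame_grip and the x axis of base, either way round below 0.1 rad and contact force between the fingers and frame below 0.1 N and linear speed of frame below 0.02 m/s and angular speed of frame below 0.2 rad/s), for 0.2 s.
At the end, for the whole second after the job is handed in: Released, at rest: reel flat on the disc (12 mm off axis, 4 mm high), box flat in the tray and module flat in the base's bed (16 mm off the middle each way, 3 mm in height), frame level, fully home in the sockets (8 mm sideways, 4 mm in height, 0.1 rad) (z of reel_center in the frame of spindle between 0.025 and 0.033 m and horizontal distance between reel_center and spindle below 0.012 m and angle between reel_center's own z axis and vertical below 0.1 rad and linear speed of each of reel, diecast, module, frame below 0.02 m/s and angular speed of each of reel, diecast, module, frame below 0.2 rad/s and z of diecast_center in the frame of tray between 0.02 and 0.026 m and x of diecast_center in the frame of tray between -0.016 and 0.016 m and y of diecast_center in the frame of tray between -0.016 and 0.016 m and angle between diecast_center's own z axis and vertical below 0.06 rad and z of module_center in the frame of base between 0.022 and 0.028 m and x of module_center in the frame of base between -0.016 and 0.016 m and y of module_center in the frame of base between -0.016 and 0.016 m and angle between each of module_center, frame_grip's own z axis and vertical below 0.05 rad and z of frame_grip in the frame of base between 0.082 and 0.09 m and horizontal distance between frame_grip and base below 0.008 m and angle between the x axis of frame_grip and the x axis of base, either way round below 0.1 rad); the robot touches nothing.
It fails at once if the flux bottle is moved more than 40 mm or tipped over (distance of bottle from where it was at the start of the episode above 0.04 m or angle between bottle's own z axis and vertical above 0.5 rad).
It fails at once if a thing of the pile is dropped or thrown (over 0.8 m/s out of the gripper) ((linear speed of reel above 0.8 m/s and contact force between the fingers and reel below 0.05 N) or (linear speed of diecast above 0.8 m/s and contact force between the fingers and diecast below 0.05 N) or (linear speed of module above 0.8 m/s and contact force between the fingers and module below 0.05 N) or (linear speed of frame above 0.8 m/s and contact force between the fingers and frame below 0.05 N)).
It also fails if it takes over 136 s, if anything falls off the work surface, if the arm or the gripper's body presses on something with over 40 N, if the wrist force passes 120 N, or if a joint passes its speed limit or range.

ROBOT

A 6-joint arm with a two-finger parallel gripper is mounted at the origin on the work surface. World frame = base frame: x ahead of the robot, y to its left, z up, the work surface at z = 0. Lengths are in m, angles in rad, forces in N, time in s.
With the tool pointing down it reaches from about 0.425 to 0.95 m from the base axis. Payload 3.5 kg.
Tool frame: the origin (TCP) lies on the centre line of the jaws, within the pads' length; the fingertips stand 25 mm ahead of it and the grasp point (between the pads) lies 6 mm ahead of it (ctrl.finger_overhang is the distance from the TCP to the fingertips, in m); z points along the fingers, y is the line along which they close (so a half turn about z gives the same grasp; the last joint's range is limited). The gripper opens to 85 mm and grips with 20 to 120 N. Pads are 22 mm wide; open, the fingers measure 114 mm over their backs; the gripper's body (76 mm by 85 mm) begins 54 mm behind the grasp point. The pads swing forward as they close: fully open they stand 13 mm farther back than shut.
Start: joints at [0.962, 0.286, 1.577, -0, 1.279, -0.15], TCP at [0.299, 0.605, 0.256] pointing down, gripper open.
Joint ranges: [-2.77, 2.77], [-0.9, 2.22], [0.21, 2.48], [-1.53, 4.67], [0.24, 2.81], [-2.84, 2.84]. Speed limits (rad/s): [2.79, 2.79, 3.14, 3.14, 3.14, 3.14].

INTERFACE

Orientations are given as a unit quaternion [x, y, z, w].
In Python, from plant import get_state, imaging, job, ctrl gives the robot as it stands.
- The arm moves only by the tool jog_arm, never from a script. Its argument "increments" is a list of rows, each an object of numbers: "dx", "dy", "dz": the shift along the world's x, y, z each as a share of 12 cm, from -1 to 1; "ax", "ay", "az": the turn, a rotation vector about the world's x, y, z each as a share of pi/2 rad, from -1 to 1; "gripper": the gripper command: -1 is shut, 1 is fully open, values between are in proportion. A call has 1 to 10 rows; each row is the pose to reach, as a shift and turn from the pose commanded when the call began; what a row does not reach only later rows make up. A row lasts 1/10 s, in which the tool goes at most 50 mm and 8.59 degrees, less where a joint would pass 70% of its speed; a pose out of reach is approached as far as the arm can. A call with a number of a shift or a turn outside -1 to 1 is refused whole. A call with a gripper value outside its range is refused whole. The fingers move at their own pace and stop on an object; "force" is the grip in N (left out, the last holds). Time passes only in rows, so rows that repeat a pose let the fingers close. It gives the time, the measured TCP pose, the force, the opening and the grip force at its end, in the units of the state.
- get_state(): the state, without advancing time (a new reading comes with each control period).
- imaging.read_camera(name): name is "scene" or "top" or "wrist"; returns a dict with "frame" (400x640x3 uint8, blue, green, red), "depth" (400x640 float32, m along the optical axis (not along the pixel's ray), 0 where there is no reading), "camera_matrix" (3x3 intrinsics, pixels), "extrinsics" (4x4, takes a point from camera to world coordinates); the wrist camera has in their place "mount" (4x4, takes a point from camera to tool coordinates, whose origin is the TCP and whose axes are the flange's). Camera axes: x right, y up, looking along -z (the intrinsics and any distortion apply to the point x, -y, -z); pixel columns grow to the right and rows downward; lengths in m; the calibration is good to about 2 mm. A picture is of the moment at which its call begins: read the wrist's pose just before it.
- job.sign_off(): hands the job in; it is judged then, once.
The state is a dict: "time": time; "qpos": joint angles; "dq": joint speeds; "joint_efforts": joint torques, N m; "eef_pos": TCP position; "tcp_rot": TCP orientation; "contact_force": force on the tool from outside, world axes, zero at the start; "wrist_torque": the same for the moment, N m; "opening": opening from 0.0 (shut) to 1.0 (fully open); "finger_force": force on a finger pad.
Only numpy, scipy, OpenCV 4.12 (cv2) and the standard library are available. Lean on these libraries where they do the work, as an engineer would, in place of code of your own. Each camera call takes 0.05 s, during which the arm holds its last target. There are 200 camera calls.

## Working session

There is one attempt and no reset: what is moved stays moved. The work goes in short steps, Python scripts to look and compute and a tool call to move; the robot and the scene stay as the last step left them, time stands still between calls to the robot, and variables do not carry over. Pictures are saved under pics/ and viewed, at most 14 in all, crops included, and the job is handed in when it is done.

Besides the shell and the picture viewer there is one more tool, called after ">>>" by a JSON object that holds its "method" and its "body", one argument or row to a line. jog_arm: Moves the arm, as the interface text tells. Shift numbers are shares of 12 cm and turn numbers shares of pi/2 rad, none past 1 either way. Its arguments: {"type":"object","properties":{"increments":{"type":"array"},"force":{"type":"number"}},"required":["increments"]}

```bash
mkdir -p pics; ls; cat > h.py <<'E'
import numpy as np, cv2
from plant import get_state, imaging, job, ctrl
from scipy.spatial.transform import Rotation as R
def cam(n):
    s=get_state(); c=imaging.read_camera(n)
    K=np.array(c["camera_matrix"])
    if n=="wrist":
        T=np.eye(4);T[:3,:3]=R.from_quat(s["tcp_rot"]).as_matrix();T[:3,3]=s["eef_pos"];T=T@np.array(c["mount"])
    else: T=np.array(c["extrinsics"])
    return c["frame"],np.array(c["depth"]),K,T,c
def cloud(d,K,T):
    v,u=np.mgrid[:d.shape[0],:d.shape[1]]
    P=np.stack([(u-K[0,2])/K[0,0]*d,-(v-K[1,2])/K[1,1]*d,-d],-1)
    return P@T[:3,:3].T+T[:3,3]
E
python3 - <<'E'
from h import *
for n in("scene","top"):
    f,d,K,T,c=cam(n); cv2.imwrite(f"pics/{n}0.png",f); print(n,K.tolist(),T.round(3).tolist(),(d>0).mean(),[k for k in c])
    P=cloud(d,K,T); np.savez(f"{n}0.npz",f=f,d=d,K=K,T=T,P=P)
print(get_state())
E
```

```text
pics
scene [[374.62237371071694, 0.0, 316.06861303388314], [0.0, 374.62237371071694, 199.8749416662402], [0.0, 0.0, 1.0]] [[0.824, -0.434, 0.364, 0.784], [0.567, 0.636, -0.523, -0.469], [-0.004, 0.638, 0.77, 0.824], [0.0, 0.0, 0.0, 1.0]] 0.99584375 ['frame', 'depth', 'camera_matrix', 'extrinsics']
top [[361.24503149317064, 0.0, 327.6019256038442], [0.0, 361.24503149317064, 197.6947155871817], [0.0, 0.0, 1.0]] [[0.023, 0.999, -0.045, 0.376], [-1.0, 0.023, -0.005, 0.028], [-0.004, 0.045, 0.999, 1.054], [0.0, 0.0, 0.0, 1.0]] 0.996 ['frame', 'depth', 'camera_matrix', 'extrinsics']
{'time': 0.1, 'qpos': array([ 9.62011893e-01,  2.87105502e-01,  1.57803836e+00, -2.83734045e-07,
        1.27859140e+00, -1.50006277e-01]), 'dq': array([-0.00056184, -0.00232288, -0.00322863,  0.00081381, -0.00040203,
        0.00067078]), 'joint_efforts': array([ 9.54846860e-05, -4.07295656e+01, -2.93698686e+01, -1.41903834e-04,
        3.40205559e-03,  9.35420360e-06]), 'eef_pos': array([0.29858982, 0.604763  , 0.25506228]), 'tcp_rot': array([ 2.27382477e-01,  9.73804940e-01, -9.95170679e-04, -3.96640073e-04]), 'contact_force': array([ 0.08633131,  0.33573237, -0.56773802]), 'wrist_torque': array([ 0.02940656,  0.0285063 , -0.01627711]), 'finger_force': 0.0, 'opening': 0.9981353926866423}
```

View pics/scene0.png

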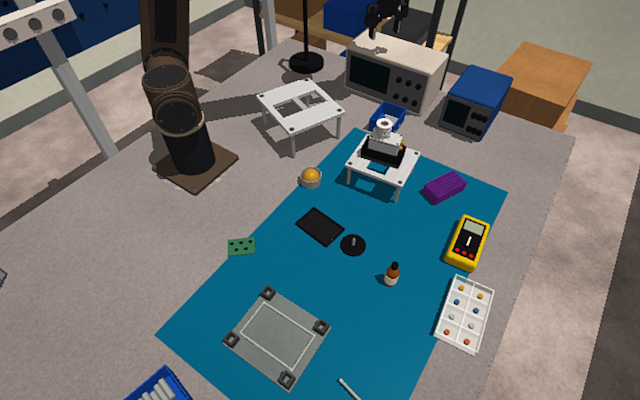

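View pics/top0.png

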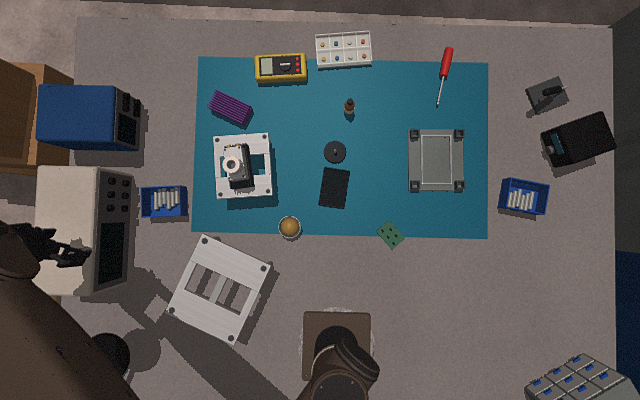

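Scene view: the pile stands on the small frame at (383,155), the tray is at (320,226), the spindle at (353,244), the bottle at (391,275) and the base at (277,335). In the top view the pile is at (238,165), the spindle at (335,151), the tray at (334,187), the base at (436,160) and the bottle at (349,107). The large frame and the purple block are look-alikes.

```bash
python3 - <<'E'
from h import *
z=np.load("top0.npz");f,P,K,T=z["f"],z["P"],z["K"],z["T"]
hsv=cv2.cvtColor(f,cv2.COLOR_BGR2HSV)
def ray(u,v,h):
    r=T[:3,:3]@np.array([(u-K[0,2])/K[0,0],-(v-K[1,2])/K[1,1],-1]);return T[:3,3]+r*(h-T[2,3])/r[2]
def rect(m,x0,x1,y0,y1,h,name):
    M=np.zeros(m.shape,np.uint8);M[y0:y1,x0:x1]=m[y0:y1,x0:x1]
    cs,_=cv2.findContours(M,cv2.RETR_EXTERNAL,cv2.CHAIN_APPROX_NONE);c=max(cs,key=cv2.contourArea)
    p=np.array([ray(u,v,h)[:2] for u,v in c[:,0]]).astype(np.float32)*1000
    r=cv2.minAreaRect(p);b=cv2.boxPoints(r);print(name,r,cv2.contourArea(c)); return r
Z=P[...,2]
dark=(hsv[...,2]<60).astype(np.uint8)
nb=((hsv[...,1]<110)).astype(np.uint8)
rect(dark,320,350,138,165,.008,"spindle"); rect(dark,312,357,164,212,.009,"tray")
rect(nb,400,475,120,198,.006,"base")
for n,(u,v) in dict(spin=(330,155),tray=(334,187),base=(436,160),mat=(380,130),reel=(240,160),bottle=(349,104)).items(): print(n,P[v,u].round(4),ray(u,v,0).round(3)[:2])
for lo,hi,n in((.19,.225,"reel"),(.145,.18,"box"),(.1,.135,"mod"),(.07,.1,"frame"),(.03,.07,"lowerstuff")):
    m=((Z>lo)&(Z<hi)).astype(np.uint8)
    M=np.zeros_like(m);M[120:210,200:285]=m[120:210,200:285]
    q=P[M>0];print(n,len(q), np.median(q[:,2]).round(4),end=' ')
    print(cv2.minAreaRect((q[:,:2]*1000).astype(np.float32)))
q=P[90:120,340:362].reshape(-1,3);q=q[q[:,2]>.03];print("bottle",q.mean(0),q[:,2].max())
for (a,b) in((130,415),(130,458),(184,415),(184,458)):
    w=P[b and a-10:a+10,b-10:b+10].reshape(-1,3); w=w[(w[:,2]>.018)];print("sock",w.mean(0).round(4),len(w))
E
```

```text
spindle ((556.4027709960938, 16.04332160949707), (64.53579711914062, 61.208736419677734), 1.2694634199142456) 364.0
tray ((451.6169738769531, 15.96596908569336), (76.53250885009766, 113.06343841552734), 82.50619506835938) 952.5
base ((541.6229858398438, -280.4482727050781), (178.78675842285156, 165.359130859375), 1.260680079460144) 3347.0
spin [0.5471 0.0289 0.0088] [0.549 0.029]
tray [0.4544 0.0152 0.0047] [0.455 0.015]
base [ 0.5395 -0.2794  0.0081] [ 0.541 -0.282]
mat [ 0.6253 -0.1161  0.0023] [ 0.626 -0.116]
reel [0.5031 0.2496 0.1716] [0.528 0.293]
bottle [ 0.6763 -0.0197  0.0811] [ 0.701 -0.024]
reel 217 0.2056 ((488.7422790527344, 262.8013000488281), (39.46364212036133, 40.217594146728516), 47.19129180908203)
box 462 0.1638 ((502.31170654296875, 267.3026428222656), (91.14122772216797, 46.705970764160156), 10.736435890197754)
mod 351 0.1194 ((496.19580078125, 267.49981689453125), (112.3390884399414, 57.34393310546875), 9.301172256469727)
frame 2091 0.0858 ((502.475830078125, 265.3298645019531), (170.3506317138672, 150.8024444580078), 5.427798748016357)
lowerstuff 13 0.0369 ((611.685546875, 248.34564208984375), (109.7507095336914, 9.341663360595703), 59.072818756103516)
bottle [ 0.67135323 -0.01985467  0.08712493] 1.0535267765760559
sock [ 0.6134 -0.2125  0.0263] 63
sock [ 0.6125 -0.3352  0.0408] 71
sock [ 0.4619 -0.2021  0.0811] 58
sock [ 0.4663 -0.3309  0.0599] 63
```

>>> {"method": "jog_arm", "body": {
  "increments": [
    {"dz": 0.4, "gripper": 1},
    {"dx": 0.5, "dy": -1, "dz": 0.4},
    {"dx": 0.5, "dy": -1, "dz": 0.4},
    {"dx": 0.5, "dy": -1, "dz": 0.4},
    {"dx": 0.5, "dy": -1, "dz": 0.4}
  ]
}}

```text
$.increments[0]: bad value
```

>>> {"method": "jog_arm", "body": {
  "increments": [
    {"dx": 0.5, "dy": -1, "az": 0.41},
    {"dx": 0.5, "dy": -1, "az": 0.41},
    {"dx": 0.5, "dy": -1, "az": 0.41},
    {"dx": 0.5, "dy": -1, "az": 0.41},
    {"dx": 0.5, "dy": -1, "az": 0.41}
  ]
}}

```text
$.increments[0]: bad value
```

>>> {"method": "jog_arm", "body": {
  "increments": [
    {"dx": 0.5, "dy": -0.7, "dz": 0.4},
    {"dx": 0.5, "dy": -0.7, "dz": 0.4},
    {"dx": 0.5, "dy": -0.7, "dz": 0.4},
    {"dx": 0.5, "dy": -0.7, "dz": 0.4}
  ]
}}

```text
$.increments[0]: bad value
```

```bash
python3 - <<'E'
from h import *
f,d,K,T,c=cam("wrist"); cv2.imwrite("pics/w1.png",f); print(ctrl.finger_overhang,np.round(c["mount"],3).tolist(),(d>0).mean())
P=cloud(d,K,T);np.savez("w1.npz",f=f,d=d,K=K,T=T,P=P)
s=get_state();print(s["time"],s["eef_pos"],s["tcp_rot"]);Z=P[...,2]
for lo,hi,n in((.19,.22,"reel"),(.15,.175,"box"),(.11,.135,"mod"),(.07,.1,"frame")):
    q=P[(Z>lo)&(Z<hi)&(np.hypot(P[...,0]-.5,P[...,1]-.265)<.13)];print(n,len(q),np.median(q[:,2]).round(4) if len(q) else 0,cv2.minAreaRect((q[:,:2]*1000).astype(np.float32)) if len(q) else 0)
E
```

```text
0.025 [[0.001, 0.965, 0.262, 0.066], [1.0, -0.001, 0.0, -0.0], [0.001, 0.262, -0.965, -0.117], [0.0, 0.0, 0.0, 1.0]] 0.99592578125
0.15 [0.29864581 0.60480649 0.2552269 ] [ 2.27421028e-01  9.73796067e-01 -8.76394006e-04 -3.58075857e-04]
reel 0 0 0
box 0 0 0
mod 0 0 0
frame 1030 0.0847 ((420.1951904296875, 294.96966552734375), (67.8447494506836, 40.46098327636719), 71.92086029052734)
```

View pics/w1.png

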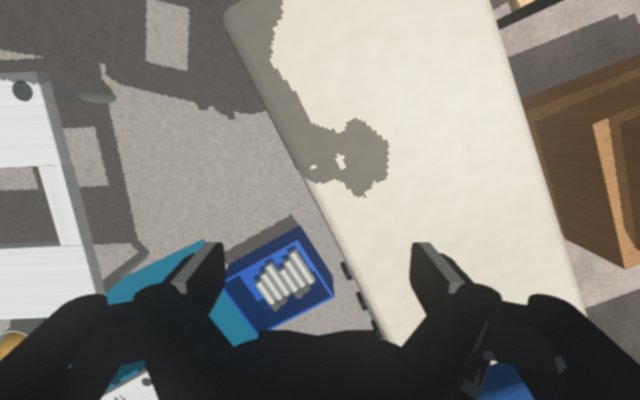

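The wrist view shows the oscilloscope, with the fingertips at (200,265) and (430,265). The rows were refused, so each row needs every field.

>>> {"method": "jog_arm", "body": {
  "increments": [
    {"dx": 0, "dy": 0, "dz": 0.4, "ax": 0, "ay": 0, "az": 0, "gripper": 1},
    {"dx": 0.5, "dy": -1, "dz": 0.4, "ax": 0, "ay": 0, "az": 0, "gripper": 1},
    {"dx": 0.5, "dy": -1, "dz": 0.4, "ax": 0, "ay": 0, "az": 0, "gripper": 1},
    {"dx": 0.5, "dy": -1, "dz": 0.4, "ax": 0, "ay": 0, "az": 0, "gripper": 1},
    {"dx": 0.5, "dy": -1, "dz": 0.4, "ax": 0, "ay": 0, "az": 0, "gripper": 1}
  ]
}}

```text
time: 0.65
eef_pos: [0.3605, 0.4821, 0.3042]
tcp_rot: [0.229, 0.973, -0.001, 0.0]
contact_force: [-0.1, 0.0, 0.4]
opening: 1.002
finger_force: 0.0
```

>>> {"method": "jog_arm", "body": {
  "increments": [
    {"dx": 0.5, "dy": -1, "dz": 0, "ax": 0, "ay": 0, "az": 0.41, "gripper": 1},
    {"dx": 0.5, "dy": -1, "dz": 0, "ax": 0, "ay": 0, "az": 0.41, "gripper": 1},
    {"dx": 0.5, "dy": -1, "dz": 0, "ax": 0, "ay": 0, "az": 0.41, "gripper": 1},
    {"dx": 0.5, "dy": -1, "dz": 0, "ax": 0, "ay": 0, "az": 0.41, "gripper": 1},
    {"dx": 0.5, "dy": -1, "dz": 0, "ax": 0, "ay": 0, "az": 0.41, "gripper": 1}
  ]
}}

```text
time: 1.15
eef_pos: [0.4193, 0.3645, 0.3041]
tcp_rot: [-0.093, 0.996, 0.0, -0.0]
contact_force: [-0.2, -0.4, -0.7]
opening: 0.998
finger_force: 0.0
```

>>> {"method": "jog_arm", "body": {
  "increments": [
    {"dx": 0.5, "dy": -0.8, "dz": 0.3, "ax": 0, "ay": 0, "az": 0, "gripper": 1},
    {"dx": 0.5, "dy": -0.8, "dz": 0.3, "ax": 0, "ay": 0, "az": 0, "gripper": 1},
    {"dx": 0.5, "dy": -0.8, "dz": 0.3, "ax": 0, "ay": 0, "az": 0, "gripper": 1},
    {"dx": 0.5, "dy": -0.8, "dz": 0.3, "ax": 0, "ay": 0, "az": 0, "gripper": 1}
  ]
}}

```text
time: 1.55
eef_pos: [0.4804, 0.268, 0.3415]
tcp_rot: [-0.091, 0.996, 0.0, 0.001]
contact_force: [-0.2, 0.5, 0.0]
opening: 1.0
finger_force: 0.0
```

```bash
python3 - <<'E'
from h import *
f,d,K,T,c=cam("wrist"); cv2.imwrite("pics/w2.png",f)
P=cloud(d,K,T);np.savez("w2.npz",f=f,d=d,K=K,T=T,P=P)
s=get_state();print(s["time"],s["eef_pos"],s["tcp_rot"]);Z=P[...,2]
for lo,hi,n in((.19,.22,"reel"),(.15,.175,"box"),(.11,.135,"mod"),(.07,.1,"frame")):
    q=P[(Z>lo)&(Z<hi)&(np.hypot(P[...,0]-.5,P[...,1]-.265)<.13)];print(n,len(q),np.median(q[:,2]).round(4) if len(q) else 0,cv2.minAreaRect((q[:,:2]*1000).astype(np.float32)) if len(q) else 0)
E
```

```text
1.6 [0.47936743 0.269036   0.34052998] [-9.15928584e-02  9.95796442e-01  4.15976810e-04  1.46020008e-04]
reel 1480 0.2042 ((487.6709289550781, 263.97479248046875), (40.49348449707031, 40.67142105102539), 11.662568092346191)
box 2024 0.1623 ((500.8777160644531, 268.7763977050781), (90.49170684814453, 45.53944396972656), 11.176202774047852)
mod 704 0.1223 ((495.3499755859375, 269.1372985839844), (112.1422348022461, 56.0801887512207), 10.027775764465332)
frame 9560 0.0844 ((501.47576904296875, 266.5343322753906), (170.27960205078125, 150.22779846191406), 5.560258388519287)
```

View pics/w2.png

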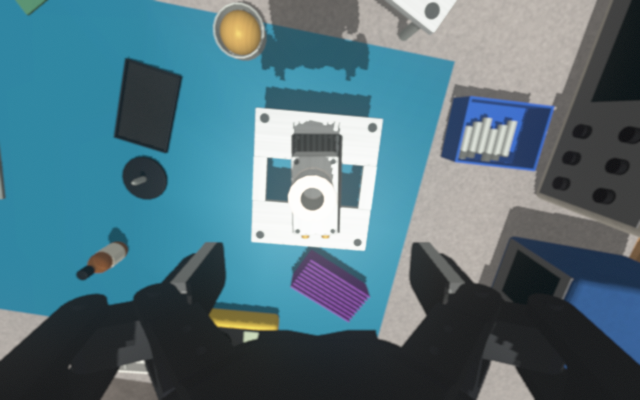

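The wrist view shows the pile at (315,180): the reel at (312,197), the connectors towards image-bottom (+x), the tray at (148,105), the spindle at (145,177) and the bottle at (105,258).

>>> {"method": "jog_arm", "body": {
  "increments": [
    {"dx": 0.072, "dy": -0.045, "dz": -0.4, "ax": 0, "ay": 0, "az": 0, "gripper": 1},
    {"dx": 0.072, "dy": -0.045, "dz": -0.8, "ax": 0, "ay": 0, "az": 0, "gripper": 1},
    {"dx": 0.072, "dy": -0.045, "dz": -0.8, "ax": 0, "ay": 0, "az": 0, "gripper": 1},
    {"dx": 0.072, "dy": -0.045, "dz": -0.8, "ax": 0, "ay": 0, "az": 0, "gripper": 1}
  ]
}}

```text
time: 2.0
eef_pos: [0.4864, 0.2647, 0.2435]
tcp_rot: [-0.093, 0.996, -0.0, -0.002]
contact_force: [-0.1, -0.2, 1.0]
opening: 1.0
finger_force: 0.0
```

```bash
python3 - <<'E'
from h import *
s=get_state();print(s["eef_pos"])
z=np.load("w2.npz");f,P,K,T=z["f"],z["P"],z["K"],z["T"]
dark=(f.max(-1)<60).astype(np.uint8)
def rect(x0,x1,y0,y1,h,n):
    M=np.zeros_like(dark);M[y0:y1,x0:x1]=dark[y0:y1,x0:x1]
    c=max(cv2.findContours(M,0,cv2.CHAIN_APPROX_NONE)[0],key=cv2.contourArea)[:,0].astype(float)
    r=np.c_[(c[:,0]-K[0,2])/K[0,0],-(c[:,1]-K[1,2])/K[1,1],-np.ones(len(c))]@T[:3,:3].T
    p=T[:3,3]+r*((h-T[2,3])/r[:,2:]);print(n,cv2.minAreaRect((p[:,:2]*1000).astype(np.float32)))
rect(115,175,150,205,.008,"spindle");rect(105,190,52,156,.009,"tray")
q=P[235:285,70:135].reshape(-1,3);q=q[q[:,2]>.02];print("bottle",q.mean(0),q[:,2].max())
E
```

```text
[0.48640359 0.2647292  0.24351399]
spindle ((555.3925170898438, 18.151742935180664), (58.22710037231445, 62.10021209716797), 74.82801055908203)
tray ((452.77496337890625, 19.510154724121094), (74.70550537109375, 108.39671325683594), 82.75318908691406)
bottle [ 0.67556612 -0.01138468  0.05878334] 0.45837598616993774
```

>>> {"method": "jog_arm", "body": {
  "increments": [
    {"dx": 0.012, "dy": -0.01, "dz": -0.2, "ax": 0, "ay": 0, "az": 0, "gripper": 1},
    {"dx": 0.012, "dy": -0.01, "dz": -0.4, "ax": 0, "ay": 0, "az": 0, "gripper": 1},
    {"dx": 0.012, "dy": -0.01, "dz": -0.4, "ax": 0, "ay": 0, "az": 0, "gripper": 1},
    {"dx": 0.012, "dy": -0.01, "dz": -0.4, "ax": 0, "ay": 0, "az": 0, "gripper": -0.4},
    {"dx": 0.012, "dy": -0.01, "dz": -0.4, "ax": 0, "ay": 0, "az": 0, "gripper": -0.4},
    {"dx": 0.012, "dy": -0.01, "dz": -0.4, "ax": 0, "ay": 0, "az": 0, "gripper": -0.4},
    {"dx": 0.012, "dy": -0.01, "dz": -0.4, "ax": 0, "ay": 0, "az": 0, "gripper": -0.4},
    {"dx": 0.012, "dy": -0.01, "dz": -0.4, "ax": 0, "ay": 0, "az": 0, "gripper": -0.4},
    {"dx": 0.012, "dy": -0.01, "dz": -0.4, "ax": 0, "ay": 0, "az": 0, "gripper": -0.4}
  ],
  "force": 40
}}

```text
time: 2.9
eef_pos: [0.4901, 0.2634, 0.1989]
tcp_rot: [-0.092, 0.996, 0.001, 0.002]
contact_force: [-1.5, 2.1, 6.7]
opening: 0.476
finger_force: 40.4
```

>>> {"method": "jog_arm", "body": {
  "increments": [
    {"dx": 0, "dy": 0, "dz": 0.12, "ax": 0, "ay": 0, "az": 0, "gripper": -0.4},
    {"dx": 0, "dy": 0, "dz": 0.3, "ax": 0, "ay": 0, "az": 0, "gripper": -0.4},
    {"dx": 0.05, "dy": -0.15, "dz": 0.4, "ax": 0, "ay": 0, "az": 0, "gripper": -0.4},
    {"dx": 0.15, "dy": -0.4, "dz": 0.4, "ax": 0, "ay": 0, "az": 0, "gripper": -0.4},
    {"dx": 0.25, "dy": -0.7, "dz": 0.4, "ax": 0, "ay": 0, "az": 0, "gripper": -0.4},
    {"dx": 0.35, "dy": -1, "dz": 0.4, "ax": 0, "ay": 0, "az": 0, "gripper": -0.4}
  ]
}}

```text
time: 3.5
eef_pos: [0.5309, 0.1413, 0.2446]
tcp_rot: [-0.093, 0.996, -0.0, -0.0]
contact_force: [0.1, -0.6, -1.7]
opening: 0.474
finger_force: 40.9
```

>>> {"method": "jog_arm", "body": {
  "increments": [
    {"dx": 0.08, "dy": -0.3, "dz": -0.2, "ax": 0, "ay": 0, "az": 0, "gripper": -0.4},
    {"dx": 0.15, "dy": -0.6, "dz": -0.4, "ax": 0, "ay": 0, "az": 0, "gripper": -0.4},
    {"dx": 0.22, "dy": -0.85, "dz": -0.6, "ax": 0, "ay": 0, "az": 0, "gripper": -0.4},
    {"dx": 0.22, "dy": -1, "dz": -0.8, "ax": 0, "ay": 0, "az": 0, "gripper": -0.4},
    {"dx": 0.22, "dy": -1, "dz": -0.8, "ax": 0, "ay": 0, "az": 0, "gripper": -0.4}
  ]
}}

```text
time: 4.0
eef_pos: [0.5546, 0.0206, 0.1442]
tcp_rot: [-0.091, 0.996, 0.001, -0.005]
contact_force: [-0.3, 0.0, -1.9]
opening: 0.474
finger_force: 41.0
```

>>> {"method": "jog_arm", "body": {
  "increments": [
    {"dx": 0.02, "dy": -0.03, "dz": -0.25, "ax": 0, "ay": 0, "az": 0, "gripper": -0.4},
    {"dx": 0.02, "dy": -0.03, "dz": -0.5, "ax": 0, "ay": 0, "az": 0, "gripper": -0.4},
    {"dx": 0.02, "dy": -0.03, "dz": -0.5, "ax": 0, "ay": 0, "az": 0, "gripper": -0.4}
  ]
}}

```text
time: 4.3
eef_pos: [0.5567, 0.02, 0.085]
tcp_rot: [-0.093, 0.996, 0.001, -0.004]
contact_force: [-0.4, 0.3, -2.4]
opening: 0.473
finger_force: 41.1
```

```bash
python3 - <<'E'
from h import *
f,d,K,T,c=cam("wrist"); cv2.imwrite("pics/w3.png",f)
P=cloud(d,K,T); s=get_state();print(s["eef_pos"])
f2,d2,K2,T2,_=cam("scene"); cv2.imwrite("pics/s3.png",cv2.resize(f2[190:310,280:440],None,fx=4,fy=4))
h=np.hstack([f[:,100:540],cv2.resize(f2[200:300,310:410],(400,400))]);cv2.imwrite("pics/c3.png",cv2.resize(h,(800,381)))
E
```

```text
[0.55826183 0.01987127 0.08725488]
```

View pics/c3.png

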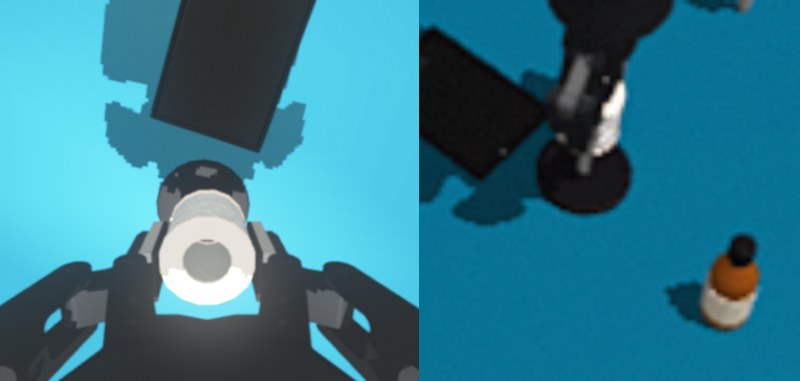

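Reel held level at (208,260); the disc's edges run from (158,195) to (247,195), about 3 mm further towards -y. The scene crop shows the pin tip just under the reel, and the bottle is clear.

>>> {"method": "jog_arm", "body": {
  "increments": [
    {"dx": 0, "dy": -0.028, "dz": 0, "ax": 0, "ay": 0, "az": 0, "gripper": -0.4},
    {"dx": 0, "dy": -0.028, "dz": -0.1, "ax": 0, "ay": 0, "az": 0, "gripper": -0.4},
    {"dx": 0, "dy": -0.028, "dz": -0.2, "ax": 0, "ay": 0, "az": 0, "gripper": -0.4},
    {"dx": 0, "dy": -0.028, "dz": -0.28, "ax": 0, "ay": 0, "az": 0, "gripper": -0.4},
    {"dx": 0, "dy": -0.028, "dz": -0.32, "ax": 0, "ay": 0, "az": 0, "gripper": -0.4},
    {"dx": 0, "dy": -0.028, "dz": -0.32, "ax": 0, "ay": 0, "az": 0, "gripper": -0.4}
  ]
}}

```text
time: 5.0
eef_pos: [0.5588, 0.0158, 0.0484]
tcp_rot: [-0.092, 0.996, 0.0, -0.001]
contact_force: [0.4, -0.8, -2.0]
opening: 0.476
finger_force: 41.2
```

>>> {"method": "jog_arm", "body": {
  "increments": [
    {"dx": 0, "dy": 0, "dz": -0.015, "ax": 0, "ay": 0, "az": 0, "gripper": -0.4},
    {"dx": 0, "dy": 0, "dz": -0.03, "ax": 0, "ay": 0, "az": 0, "gripper": -0.4},
    {"dx": 0, "dy": 0, "dz": -0.03, "ax": 0, "ay": 0, "az": 0, "gripper": -0.4}
  ]
}}

```text
time: 5.3
eef_pos: [0.5599, 0.0156, 0.0464]
tcp_rot: [-0.092, 0.996, -0.0, 0.0]
contact_force: [-0.2, 0.6, -2.1]
opening: 0.477
finger_force: 41.2
```

>>> {"method": "jog_arm", "body": {
  "increments": [
    {"dx": -0.01, "dy": 0, "dz": -0.015, "ax": 0, "ay": 0, "az": 0, "gripper": -0.4},
    {"dx": -0.01, "dy": 0, "dz": -0.025, "ax": 0, "ay": 0, "az": 0, "gripper": -0.4},
    {"dx": -0.01, "dy": 0, "dz": -0.025, "ax": 0, "ay": 0, "az": 0, "gripper": -0.4}
  ]
}}

```text
time: 5.6
eef_pos: [0.5587, 0.0156, 0.044]
tcp_rot: [-0.093, 0.996, -0.0, -0.0]
contact_force: [-2.8, 0.2, 3.1]
opening: 0.471
finger_force: 41.5
```

>>> {"method": "jog_arm", "body": {
  "increments": [
    {"dx": 0, "dy": 0, "dz": 0, "ax": 0, "ay": 0, "az": 0, "gripper": 0.3},
    {"dx": 0, "dy": 0, "dz": 0, "ax": 0, "ay": 0, "az": 0, "gripper": 0.6},
    {"dx": 0, "dy": 0, "dz": 0, "ax": 0, "ay": 0, "az": 0, "gripper": 0.6},
    {"dx": 0, "dy": 0, "dz": 0, "ax": 0, "ay": 0, "az": 0, "gripper": 0.6},
    {"dx": 0, "dy": 0, "dz": 0.3, "ax": 0, "ay": 0, "az": 0, "gripper": 0.6},
    {"dx": 0, "dy": 0, "dz": 0.6, "ax": 0, "ay": 0, "az": 0, "gripper": 0.6},
    {"dx": 0, "dy": 0, "dz": 1, "ax": 0, "ay": 0, "az": 0, "gripper": 0.6},
    {"dx": 0, "dy": 0, "dz": 1, "ax": 0, "ay": 0, "az": 0, "gripper": 0.6}
  ]
}}

```text
time: 6.4
eef_pos: [0.5633, 0.015, 0.1715]
tcp_rot: [-0.093, 0.996, -0.002, 0.007]
contact_force: [-0.6, -0.0, 0.9]
opening: 0.8
finger_force: 0.0
```

```bash
python3 - <<'E'
from h import *
f,d,K,T,c=cam("wrist"); P=cloud(d,K,T); Z=P[...,2]; s=get_state();print(s["eef_pos"])
q=P[(Z>.043)&(Z<.06)&(np.hypot(P[...,0]-.556,P[...,1]-.017)<.05)];print("reel",len(q),np.median(q[:,2]),cv2.minAreaRect((q[:,:2]*1000).astype(np.float32)))
f2=cam("scene")[0]
h=np.hstack([f[:,100:540],cv2.resize(f2[200:300,310:410],(400,400))]);cv2.imwrite("pics/c4.png",cv2.resize(h,(800,381)))
E
```

```text
[0.56140328 0.01524078 0.16807036]
reel 1566 0.049356201755969734 ((556.1578369140625, 14.970198631286621), (40.693790435791016, 40.13621139526367), 10.784096717834473)
```

View pics/c4.png

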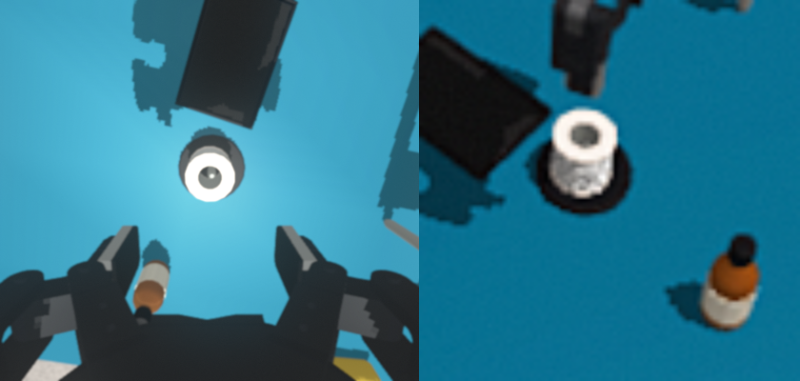

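Reel stands flat on the disc, with the pin visible in its bore at (210,178). The bottle is untouched.

>>> {"method": "jog_arm", "body": {
  "increments": [
    {"dx": 0, "dy": 0, "dz": 0.4, "ax": 0, "ay": 0, "az": 0, "gripper": 1},
    {"dx": -0.1, "dy": 0.3, "dz": 0.8, "ax": 0, "ay": 0, "az": 0, "gripper": 1},
    {"dx": -0.3, "dy": 1, "dz": 1, "ax": 0, "ay": 0, "az": 0, "gripper": 1},
    {"dx": -0.3, "dy": 1, "dz": 1, "ax": 0, "ay": 0, "az": 0, "gripper": 1},
    {"dx": -0.3, "dy": 1, "dz": 1, "ax": 0, "ay": 0, "az": 0, "gripper": 1}
  ]
}}

```text
time: 7.0
eef_pos: [0.5215, 0.1398, 0.2844]
tcp_rot: [-0.095, 0.995, 0.001, 0.001]
contact_force: [0.4, -0.9, -0.6]
opening: 1.0
finger_force: 0.0
```

>>> {"method": "jog_arm", "body": {
  "increments": [
    {"dx": -0.24, "dy": 1, "dz": 0, "ax": 0, "ay": 0, "az": 0, "gripper": 1},
    {"dx": -0.24, "dy": 1, "dz": 0, "ax": 0, "ay": 0, "az": 0, "gripper": 1},
    {"dx": -0.24, "dy": 1, "dz": 0, "ax": 0, "ay": 0, "az": 0, "gripper": 1},
    {"dx": -0.24, "dy": 1, "dz": 0, "ax": 0, "ay": 0, "az": 0, "gripper": 1}
  ]
}}

```text
time: 7.4
eef_pos: [0.4923, 0.2574, 0.2807]
tcp_rot: [-0.094, 0.996, -0.0, -0.002]
contact_force: [1.5, -0.2, 0.0]
opening: 0.998
finger_force: 0.0
```

```bash
cat > m.py <<'E'
from h import *
import sys
f,d,K,T,c=cam("wrist"); P=cloud(d,K,T); Z=P[...,2]; s=get_state();a=R.from_quat(s["tcp_rot"]).as_matrix()[:,1];print(s["time"],s["eef_pos"],"jaw",np.degrees(np.arctan2(a[1],a[0])))
for n,lo,hi in (("box",.153,.175),("mod",.113,.132),("frame",.07,.1)):
    q=P[(Z>lo)&(Z<hi)&(np.hypot(P[...,0]-.5,P[...,1]-.265)<.12)]
    if len(q)>50: print(n,len(q),np.median(q[:,2]).round(4),cv2.minAreaRect((q[:,:2]*1000).astype(np.float32)))
np.savez("w.npz",f=f,d=d,K=K,T=T,P=P)
E
python3 m.py
```

```text
7.45 [0.49290649 0.25597572 0.28085736] jaw 100.75184785028169
box 5621 0.1623 ((497.10565185546875, 267.9795837402344), (82.4139175415039, 46.06349563598633), 10.607625007629395)
mod 913 0.1223 ((495.11102294921875, 269.46282958984375), (111.82577514648438, 55.65718078613281), 10.261642456054688)
frame 13153 0.0844 ((501.4251708984375, 266.5501708984375), (170.33990478515625, 150.43869018554688), 5.623938083648682)
```

>>> {"method": "jog_arm", "body": {
  "increments": [
    {"dx": 0.035, "dy": 0.1, "dz": -0.35, "ax": 0, "ay": 0, "az": 0, "gripper": 1},
    {"dx": 0.035, "dy": 0.1, "dz": -0.7, "ax": 0, "ay": 0, "az": 0, "gripper": 1},
    {"dx": 0.035, "dy": 0.1, "dz": -0.9, "ax": 0, "ay": 0, "az": 0, "gripper": 1},
    {"dx": 0.035, "dy": 0.1, "dz": -1, "ax": 0, "ay": 0, "az": 0, "gripper": 1},
    {"dx": 0.035, "dy": 0.1, "dz": -1, "ax": 0, "ay": 0, "az": 0, "gripper": 0.4},
    {"dx": 0.035, "dy": 0.1, "dz": -1, "ax": 0, "ay": 0, "az": 0, "gripper": -0.2},
    {"dx": 0.035, "dy": 0.1, "dz": -1, "ax": 0, "ay": 0, "az": 0, "gripper": -0.2},
    {"dx": 0.035, "dy": 0.1, "dz": -1, "ax": 0, "ay": 0, "az": 0, "gripper": -0.2},
    {"dx": 0.035, "dy": 0.1, "dz": -1, "ax": 0, "ay": 0, "az": 0, "gripper": -0.2},
    {"dx": 0.035, "dy": 0.1, "dz": -1, "ax": 0, "ay": 0, "az": 0, "gripper": -0.2}
  ],
  "force": 50
}}

```text
time: 8.45
eef_pos: [0.4995, 0.2679, 0.1657]
tcp_rot: [-0.093, 0.996, 0.0, 0.002]
contact_force: [0.3, -1.0, 5.7]
opening: 0.528
finger_force: 52.3
```

>>> {"method": "jog_arm", "body": {
  "increments": [
    {"dx": 0, "dy": 0, "dz": 0.12, "ax": 0, "ay": 0, "az": 0, "gripper": -0.2},
    {"dx": 0, "dy": 0, "dz": 0.3, "ax": 0, "ay": 0, "az": 0, "gripper": -0.2},
    {"dx": -0.02, "dy": -0.15, "dz": 0.4, "ax": 0, "ay": 0, "az": -0.04, "gripper": -0.2},
    {"dx": -0.07, "dy": -0.4, "dz": 0.4, "ax": 0, "ay": 0, "az": -0.1, "gripper": -0.2},
    {"dx": -0.12, "dy": -0.7, "dz": 0.4, "ax": 0, "ay": 0, "az": -0.15, "gripper": -0.2},
    {"dx": -0.19, "dy": -1, "dz": 0.4, "ax": 0, "ay": 0, "az": -0.2, "gripper": -0.2}
  ]
}}

```text
time: 9.05
eef_pos: [0.4743, 0.1468, 0.2113]
tcp_rot: [0.065, 0.998, -0.0, -0.001]
contact_force: [1.0, -1.2, -2.1]
opening: 0.526
finger_force: 51.5
```

>>> {"method": "jog_arm", "body": {
  "increments": [
    {"dx": -0.07, "dy": -0.3, "dz": -0.2, "ax": 0, "ay": 0, "az": 0, "gripper": -0.2},
    {"dx": -0.12, "dy": -0.6, "dz": -0.4, "ax": 0, "ay": 0, "az": 0, "gripper": -0.2},
    {"dx": -0.19, "dy": -0.85, "dz": -0.6, "ax": 0, "ay": 0, "az": 0, "gripper": -0.2},
    {"dx": -0.19, "dy": -1, "dz": -0.8, "ax": 0, "ay": 0, "az": 0, "gripper": -0.2},
    {"dx": -0.19, "dy": -1, "dz": -0.8, "ax": 0, "ay": 0, "az": 0, "gripper": -0.2}
  ]
}}

```text
time: 9.55
eef_pos: [0.4491, 0.0266, 0.112]
tcp_rot: [0.066, 0.998, 0.0, -0.004]
contact_force: [-1.0, 0.4, -2.6]
opening: 0.529
finger_force: 51.9
```

```bash
cat > tray.py <<'E'
from h import *
s=get_state();f,d,K,T,c=cam("top"); P=cloud(d,K,T);Z=P[...,2]
a=R.from_quat(s["tcp_rot"]).as_matrix()[:,1];print(s["time"],s["eef_pos"],"jaw",np.degrees(np.arctan2(a[1],a[0])))
f,d,K,T,c=cam("wrist");P=cloud(d,K,T);cv2.imwrite("pics/w5.png",f)
E
python3 tray.py
```

```text
9.55 [0.44906452 0.02657386 0.1119976 ] jaw 82.43069087208804
```

View pics/w5.png

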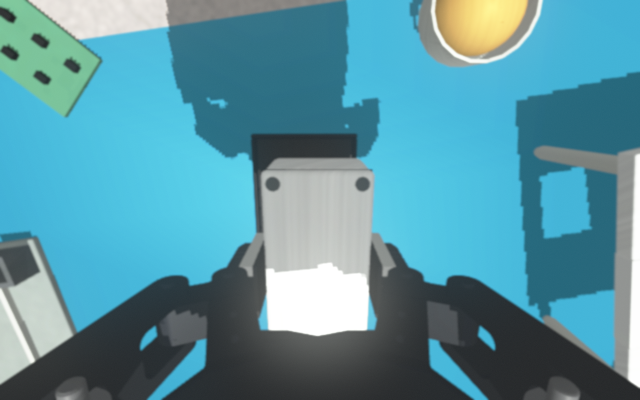

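Box hangs level and aligned with the tray, whose far edge runs from (252,135) to (357,135). It needs about 9 mm towards -y, as planned.

>>> {"method": "jog_arm", "body": {
  "increments": [
    {"dx": 0.035, "dy": -0.075, "dz": -0.1, "ax": 0, "ay": 0, "az": 0, "gripper": -0.2},
    {"dx": 0.035, "dy": -0.075, "dz": -0.25, "ax": 0, "ay": 0, "az": 0, "gripper": -0.2},
    {"dx": 0.035, "dy": -0.075, "dz": -0.4, "ax": 0, "ay": 0, "az": 0, "gripper": -0.2},
    {"dx": 0.035, "dy": -0.075, "dz": -0.48, "ax": 0, "ay": 0, "az": 0, "gripper": -0.2},
    {"dx": 0.035, "dy": -0.075, "dz": -0.5, "ax": 0, "ay": 0, "az": 0, "gripper": -0.2},
    {"dx": 0.035, "dy": -0.075, "dz": -0.5, "ax": 0, "ay": 0, "az": 0, "gripper": -0.2}
  ]
}}

```text
time: 10.25
eef_pos: [0.4571, 0.0191, 0.0559]
tcp_rot: [0.064, 0.998, 0.0, 0.0]
contact_force: [-0.3, 0.4, -1.1]
opening: 0.524
finger_force: 51.9
```

>>> {"method": "jog_arm", "body": {
  "increments": [
    {"dx": -0.02, "dy": -0.01, "dz": -0.025, "ax": 0, "ay": 0, "az": 0, "gripper": -0.2},
    {"dx": -0.02, "dy": -0.01, "dz": -0.05, "ax": 0, "ay": 0, "az": 0, "gripper": -0.2},
    {"dx": -0.02, "dy": -0.01, "dz": -0.05, "ax": 0, "ay": 0, "az": 0, "gripper": -0.2}
  ]
}}

```text
time: 10.55
eef_pos: [0.454, 0.0174, 0.0493]
tcp_rot: [0.065, 0.998, 0.0, -0.0]
contact_force: [-0.3, 0.1, -1.4]
opening: 0.528
finger_force: 51.9
```

>>> {"method": "jog_arm", "body": {
  "increments": [
    {"dx": 0, "dy": 0, "dz": -0.015, "ax": 0, "ay": 0, "az": 0, "gripper": -0.2},
    {"dx": 0, "dy": 0, "dz": -0.03, "ax": 0, "ay": 0, "az": 0, "gripper": -0.2},
    {"dx": 0, "dy": 0, "dz": -0.03, "ax": 0, "ay": 0, "az": 0, "gripper": -0.2}
  ]
}}

```text
time: 10.85
eef_pos: [0.4544, 0.0174, 0.0458]
tcp_rot: [0.064, 0.998, -0.0, 0.0]
contact_force: [-0.5, -0.3, -0.4]
opening: 0.528
finger_force: 52.1
```

>>> {"method": "jog_arm", "body": {
  "increments": [
    {"dx": 0, "dy": 0, "dz": -0.01, "ax": 0, "ay": 0, "az": 0, "gripper": -0.2},
    {"dx": 0, "dy": 0, "dz": -0.02, "ax": 0, "ay": 0, "az": 0, "gripper": -0.2},
    {"dx": 0, "dy": 0, "dz": -0.02, "ax": 0, "ay": 0, "az": 0, "gripper": -0.2}
  ]
}}

```text
time: 11.15
eef_pos: [0.4544, 0.0174, 0.0457]
tcp_rot: [0.064, 0.998, -0.0, -0.001]
contact_force: [-9.6, 0.5, 18.8]
opening: 0.527
finger_force: 54.3
```

>>> {"method": "jog_arm", "body": {
  "increments": [
    {"dx": 0, "dy": 0, "dz": 0.012, "ax": 0, "ay": 0, "az": 0, "gripper": -0.2},
    {"dx": 0, "dy": 0, "dz": 0.012, "ax": 0, "ay": 0, "az": 0, "gripper": 0.3},
    {"dx": 0, "dy": 0, "dz": 0.012, "ax": 0, "ay": 0, "az": 0, "gripper": 0.7},
    {"dx": 0, "dy": 0, "dz": 0.012, "ax": 0, "ay": 0, "az": 0, "gripper": 0.7},
    {"dx": 0, "dy": 0, "dz": 0.012, "ax": 0, "ay": 0, "az": 0, "gripper": 0.7},
    {"dx": 0, "dy": 0, "dz": 0.3, "ax": 0, "ay": 0, "az": 0, "gripper": 0.7},
    {"dx": 0, "dy": 0, "dz": 0.6, "ax": 0, "ay": 0, "az": 0, "gripper": 0.7},
    {"dx": 0, "dy": 0, "dz": 1, "ax": 0, "ay": 0, "az": 0, "gripper": 0.7},
    {"dx": 0, "dy": 0, "dz": 1, "ax": 0, "ay": 0, "az": 0, "gripper": 1}
  ]
}}

```text
time: 12.05
eef_pos: [0.4586, 0.0167, 0.1704]
tcp_rot: [0.064, 0.998, -0.001, 0.007]
contact_force: [0.9, 0.3, 0.6]
opening: 0.99
finger_force: 0.0
```

```bash
python3 - <<'E'
from h import *
f,d,K,T,c=cam("top"); P=cloud(d,K,T);Z=P[...,2]
fw,dw,Kw,Tw,_=cam("wrist");Pw=cloud(dw,Kw,Tw);Zw=Pw[...,2]
for n,P,Z in(("top",P,Z),("wr",Pw,Zw)):
    q=P[(Z>.035)&(Z<.055)&(np.hypot(P[...,0]-.452,P[...,1]-.0175)<.055)]
    if len(q)>20:print(n,len(q),np.median(q[:,2]),cv2.minAreaRect((q[:,:2]*1000).astype(np.float32)))
cv2.imwrite("pics/w6.png",fw)
E
```

```text
top 102 0.04413121543553722 ((428.6549987792969, 19.688554763793945), (46.083534240722656, 19.72774314880371), 79.93492126464844)
wr 5508 0.042392520394046465 ((452.2144470214844, 17.683963775634766), (46.11467361450195, 81.39501953125), 82.59754180908203)
```

View pics/w6.png

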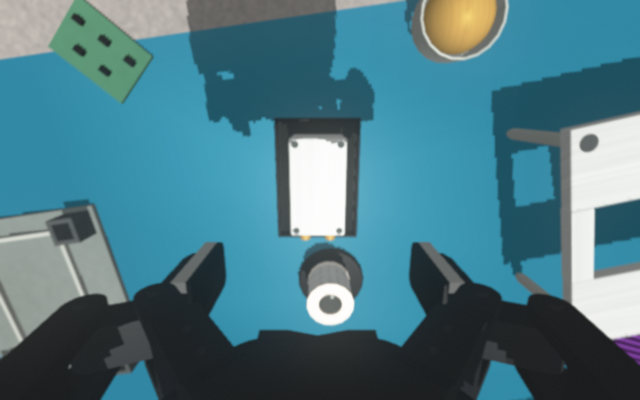

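Box lies flat in the tray at (318,185), and the reel is still good at (330,300).

>>> {"method": "jog_arm", "body": {
  "increments": [
    {"dx": 0, "dy": 0, "dz": 0.35, "ax": 0, "ay": 0, "az": 0, "gripper": 1},
    {"dx": 0.05, "dy": 0.4, "dz": 0.55, "ax": 0, "ay": 0, "az": 0.09, "gripper": 1},
    {"dx": 0.15, "dy": 1, "dz": 0.7, "ax": 0, "ay": 0, "az": 0.2, "gripper": 1},
    {"dx": 0.15, "dy": 1, "dz": 0.7, "ax": 0, "ay": 0, "az": 0.2, "gripper": 1},
    {"dx": 0.15, "dy": 1, "dz": 0.7, "ax": 0, "ay": 0, "az": 0.2, "gripper": 1}
  ]
}}

```text
time: 12.65
eef_pos: [0.472, 0.1401, 0.2465]
tcp_rot: [-0.095, 0.996, 0.0, -0.001]
contact_force: [0.1, -0.7, -0.3]
opening: 0.998
finger_force: 0.0
```

>>> {"method": "jog_arm", "body": {
  "increments": [
    {"dx": 0.15, "dy": 1, "dz": 0, "ax": 0, "ay": 0, "az": 0, "gripper": 1},
    {"dx": 0.15, "dy": 1, "dz": 0, "ax": 0, "ay": 0, "az": 0, "gripper": 1},
    {"dx": 0.15, "dy": 1, "dz": -0.2, "ax": 0, "ay": 0, "az": 0, "gripper": 1},
    {"dx": 0.15, "dy": 1, "dz": -0.2, "ax": 0, "ay": 0, "az": 0, "gripper": 1}
  ]
}}

```text
time: 13.05
eef_pos: [0.4876, 0.2581, 0.2174]
tcp_rot: [-0.094, 0.996, -0.001, -0.005]
contact_force: [0.1, -0.6, -0.3]
opening: 1.002
finger_force: 0.0
```

```bash
python3 m.py
```

```text
13.1 [0.48812789 0.2570187  0.21890504] jaw 100.70422652302177
mod 5727 0.1222 ((495.51800537109375, 269.260986328125), (112.39877319335938, 56.25383758544922), 10.048633575439453)
frame 23053 0.0846 ((501.4782409667969, 266.54779052734375), (170.41009521484375, 150.5072021484375), 5.645838737487793)
```

>>> {"method": "jog_arm", "body": {
  "increments": [
    {"dx": 0.062, "dy": 0.1, "dz": -0.3, "ax": 0, "ay": 0, "az": 0, "gripper": 1},
    {"dx": 0.062, "dy": 0.1, "dz": -0.6, "ax": 0, "ay": 0, "az": 0, "gripper": 1},
    {"dx": 0.062, "dy": 0.1, "dz": -0.8, "ax": 0, "ay": 0, "az": 0, "gripper": 1},
    {"dx": 0.062, "dy": 0.1, "dz": -0.82, "ax": 0, "ay": 0, "az": 0, "gripper": 1},
    {"dx": 0.062, "dy": 0.1, "dz": -0.82, "ax": 0, "ay": 0, "az": 0, "gripper": 0.5},
    {"dx": 0.062, "dy": 0.1, "dz": -0.82, "ax": 0, "ay": 0, "az": 0, "gripper": 0},
    {"dx": 0.062, "dy": 0.1, "dz": -0.82, "ax": 0, "ay": 0, "az": 0, "gripper": 0},
    {"dx": 0.062, "dy": 0.1, "dz": -0.82, "ax": 0, "ay": 0, "az": 0, "gripper": 0},
    {"dx": 0.062, "dy": 0.1, "dz": -0.82, "ax": 0, "ay": 0, "az": 0, "gripper": 0},
    {"dx": 0.062, "dy": 0.1, "dz": -0.82, "ax": 0, "ay": 0, "az": 0, "gripper": 0}
  ],
  "force": 80
}}

```text
time: 14.1
eef_pos: [0.4994, 0.2697, 0.1277]
tcp_rot: [-0.092, 0.996, 0.0, 0.002]
contact_force: [-0.3, -1.5, 6.0]
opening: 0.631
finger_force: 87.1
```

>>> {"method": "jog_arm", "body": {
  "increments": [
    {"dx": 0, "dy": 0, "dz": 0.1, "ax": 0, "ay": 0, "az": 0, "gripper": 0},
    {"dx": 0, "dy": 0, "dz": 0.3, "ax": 0, "ay": 0, "az": 0, "gripper": 0},
    {"dx": 0, "dy": -0.15, "dz": 0.5, "ax": 0, "ay": 0, "az": 0, "gripper": 0},
    {"dx": 0, "dy": -0.4, "dz": 0.6, "ax": 0, "ay": 0, "az": 0, "gripper": 0},
    {"dx": 0, "dy": -0.7, "dz": 0.6, "ax": 0, "ay": 0, "az": 0, "gripper": 0},
    {"dx": 0, "dy": -1, "dz": 0.6, "ax": 0, "ay": 0, "az": 0, "gripper": 0}
  ]
}}

```text
time: 14.7
eef_pos: [0.4969, 0.1486, 0.1973]
tcp_rot: [-0.093, 0.996, -0.0, -0.0]
contact_force: [0.1, -0.5, -3.5]
opening: 0.635
finger_force: 86.0
```

>>> {"method": "jog_arm", "body": {
  "increments": [
    {"dx": 0, "dy": -0.3, "dz": 0, "ax": 0, "ay": 0, "az": 0, "gripper": 0},
    {"dx": 0.05, "dy": -0.6, "dz": 0, "ax": 0, "ay": 0, "az": -0.05, "gripper": 0},
    {"dx": 0.1, "dy": -0.9, "dz": 0.1, "ax": 0, "ay": 0, "az": -0.1, "gripper": 0},
    {"dx": 0.1, "dy": -1, "dz": 0.2, "ax": 0, "ay": 0, "az": -0.1, "gripper": 0}
  ]
}}

```text
time: 15.1
eef_pos: [0.509, 0.0269, 0.2205]
tcp_rot: [-0.012, 1.0, -0.0, -0.001]
contact_force: [0.2, -0.1, -3.6]
opening: 0.638
finger_force: 86.0
```

>>> {"method": "jog_arm", "body": {
  "increments": [
    {"dx": 0.05, "dy": -0.3, "dz": 0, "ax": 0, "ay": 0, "az": 0, "gripper": 0},
    {"dx": 0.1, "dy": -0.6, "dz": 0, "ax": 0, "ay": 0, "az": 0, "gripper": 0},
    {"dx": 0.15, "dy": -0.9, "dz": 0, "ax": 0, "ay": 0, "az": 0, "gripper": 0},
    {"dx": 0.15, "dy": -1, "dz": 0, "ax": 0, "ay": 0, "az": 0, "gripper": 0}
  ]
}}

```text
time: 15.5
eef_pos: [0.5277, -0.0928, 0.2212]
tcp_rot: [-0.013, 1.0, -0.0, 0.0]
contact_force: [-0.1, 0.3, -3.0]
opening: 0.638
finger_force: 86.0
```

>>> {"method": "jog_arm", "body": {
  "increments": [
    {"dx": 0.05, "dy": -0.3, "dz": 0, "ax": 0, "ay": 0, "az": 0, "gripper": 0},
    {"dx": 0.1, "dy": -0.6, "dz": 0, "ax": 0, "ay": 0, "az": 0, "gripper": 0},
    {"dx": 0.13, "dy": -0.8, "dz": 0, "ax": 0, "ay": 0, "az": 0, "gripper": 0},
    {"dx": 0.13, "dy": -0.8, "dz": 0, "ax": 0, "ay": 0, "az": 0, "gripper": 0}
  ]
}}

```text
time: 15.9
eef_pos: [0.5432, -0.1884, 0.2209]
tcp_rot: [-0.013, 1.0, -0.0, -0.0]
contact_force: [-0.7, -0.3, -2.6]
opening: 0.632
finger_force: 86.1
```

```bash
cat > b.py <<'E'
from h import *
import sys
f,d,K,T,c=cam("wrist"); P=cloud(d,K,T); Z=P[...,2]; s=get_state();a=R.from_quat(s["tcp_rot"]).as_matrix()[:,1];print(s["time"],s["eef_pos"],"jaw",np.degrees(np.arctan2(a[1],a[0])))
np.savez("wb.npz",f=f,d=d,K=K,T=T,P=P);cv2.imwrite(sys.argv[1],f)
near=np.hypot(P[...,0]-.5416,P[...,1]+.28)<.14
m=((Z>.019)&(Z<.033)&near).astype(np.uint8)
n,l,st,ce=cv2.connectedComponentsWithStats(m)
for i in range(1,n):
    if st[i,4]>60:
        q=P[l==i];print("sock",ce[i].round(),st[i,4],q.mean(0).round(4),cv2.minAreaRect((q[:,:2]*1000).astype(np.float32)))
E
python3 b.py pics/w7.png
```

```text
15.95 [ 0.54293898 -0.18672331  0.22061293] jaw 91.54528533149151
sock [161.  99.] 557 [ 0.4696 -0.3416  0.0261] ((469.4797668457031, -342.4434814453125), (23.60875129699707, 25.31052017211914), 1.54243004322052)
sock [293.  99.] 398 [ 0.4659 -0.2145  0.0269] ((466.30621337890625, -214.8126220703125), (23.09735679626465, 24.156251907348633), 1.5440924167633057)
sock [179. 240.] 459 [ 0.6164 -0.3384  0.0257] ((617.01025390625, -338.9571838378906), (24.736648559570312, 24.923364639282227), 0.2942391633987427)
```

View pics/w7.png

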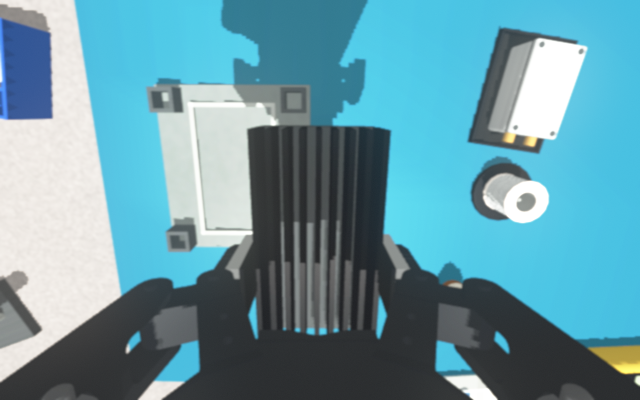

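Module is held level. Three socket mouths are visible at (161,99), (293,99) and (179,240); their spacings of 128 and 148 mm match the sizes given. Base centre is about (0.542,-0.277) with a yaw of 1.4°.

>>> {"method": "jog_arm", "body": {
  "increments": [
    {"dx": 0.02, "dy": -0.3, "dz": 0, "ax": 0, "ay": 0, "az": 0, "gripper": 0},
    {"dx": 0.02, "dy": -0.6, "dz": -0.1, "ax": 0, "ay": 0, "az": 0, "gripper": 0},
    {"dx": 0.02, "dy": -0.76, "dz": -0.3, "ax": 0, "ay": 0, "az": 0, "gripper": 0},
    {"dx": 0.02, "dy": -0.76, "dz": -0.6, "ax": 0, "ay": 0, "az": 0, "gripper": 0},
    {"dx": 0.02, "dy": -0.76, "dz": -0.9, "ax": 0, "ay": 0, "az": 0, "gripper": 0},
    {"dx": 0.02, "dy": -0.76, "dz": -1, "ax": 0, "ay": 0, "az": 0, "gripper": 0},
    {"dx": 0.02, "dy": -0.76, "dz": -1, "ax": 0, "ay": 0, "az": 0, "gripper": 0}
  ]
}}

```text
time: 16.65
eef_pos: [0.5442, -0.2753, 0.0983]
tcp_rot: [-0.015, 1.0, 0.002, -0.002]
contact_force: [0.1, 0.0, -3.4]
opening: 0.636
finger_force: 86.1
```

```bash
python3 b.py pics/w8.png
```

```text
16.7 [ 0.54567732 -0.27646952  0.10079808] jaw 91.69590035598637
sock [206.  92.] 1352 [ 0.4689 -0.3424  0.0264] ((469.2124328613281, -342.82501220703125), (23.96603012084961, 24.893234252929688), 1.260130763053894)
sock [424.  94.] 1338 [ 0.4659 -0.2154  0.0264] ((466.37225341796875, -215.0038604736328), (24.064388275146484, 24.728309631347656), 1.5659215450286865)
```

View pics/w8.png

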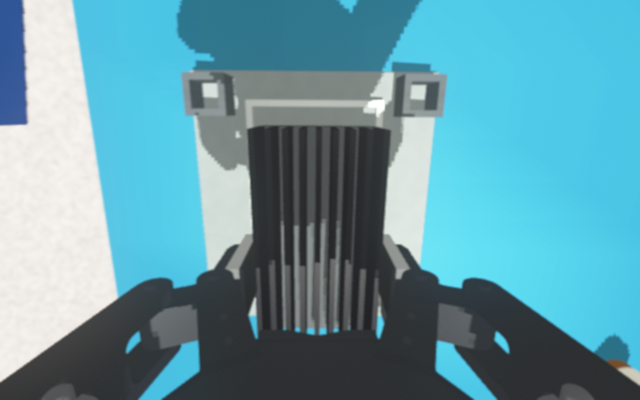

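Module is centred over the bed; near sockets are at (206,92) and (424,94). Going down.

>>> {"method": "jog_arm", "body": {
  "increments": [
    {"dx": 0, "dy": 0, "dz": -0.15, "ax": 0, "ay": 0, "az": 0, "gripper": 0},
    {"dx": 0, "dy": 0, "dz": -0.28, "ax": 0, "ay": 0, "az": 0, "gripper": 0},
    {"dx": 0, "dy": 0, "dz": -0.36, "ax": 0, "ay": 0, "az": 0, "gripper": 0},
    {"dx": 0, "dy": 0, "dz": -0.39, "ax": 0, "ay": 0, "az": 0, "gripper": 0},
    {"dx": 0, "dy": 0, "dz": -0.39, "ax": 0, "ay": 0, "az": 0, "gripper": 0},
    {"dx": 0, "dy": 0, "dz": -0.39, "ax": 0, "ay": 0, "az": 0, "gripper": 0}
  ]
}}

```text
time: 17.3
eef_pos: [0.546, -0.2781, 0.0548]
tcp_rot: [-0.014, 1.0, -0.0, 0.0]
contact_force: [-0.3, -0.2, -3.9]
opening: 0.634
finger_force: 86.3
```

>>> {"method": "jog_arm", "body": {
  "increments": [
    {"dx": 0, "dy": 0, "dz": -0.015, "ax": 0, "ay": 0, "az": 0, "gripper": 0},
    {"dx": 0, "dy": 0, "dz": -0.03, "ax": 0, "ay": 0, "az": 0, "gripper": 0},
    {"dx": 0, "dy": 0, "dz": -0.03, "ax": 0, "ay": 0, "az": 0, "gripper": 0}
  ]
}}

```text
time: 17.6
eef_pos: [0.5455, -0.2777, 0.0505]
tcp_rot: [-0.014, 1.0, 0.0, -0.0]
contact_force: [-1.4, -0.2, -3.8]
opening: 0.632
finger_force: 86.3
```

>>> {"method": "jog_arm", "body": {
  "increments": [
    {"dx": 0, "dy": 0, "dz": -0.01, "ax": 0, "ay": 0, "az": 0, "gripper": 0},
    {"dx": 0, "dy": 0, "dz": -0.015, "ax": 0, "ay": 0, "az": 0, "gripper": 0},
    {"dx": 0, "dy": 0, "dz": -0.015, "ax": 0, "ay": 0, "az": 0, "gripper": 0}
  ]
}}

```text
time: 17.9
eef_pos: [0.5457, -0.2778, 0.049]
tcp_rot: [-0.014, 1.0, -0.0, 0.0]
contact_force: [-0.8, -0.2, -2.8]
opening: 0.632
finger_force: 86.5
```

>>> {"method": "jog_arm", "body": {
  "increments": [
    {"dx": 0, "dy": 0, "dz": -0.006, "ax": 0, "ay": 0, "az": 0, "gripper": 0},
    {"dx": 0, "dy": 0, "dz": -0.012, "ax": 0, "ay": 0, "az": 0, "gripper": 0},
    {"dx": 0, "dy": 0, "dz": -0.012, "ax": 0, "ay": 0, "az": 0, "gripper": 0}
  ]
}}

```text
time: 18.2
eef_pos: [0.5457, -0.2779, 0.0488]
tcp_rot: [-0.014, 1.0, 0.0, -0.0]
contact_force: [-5.4, 2.1, 5.5]
opening: 0.639
finger_force: 87.3
```

>>> {"method": "jog_arm", "body": {
  "increments": [
    {"dx": 0, "dy": 0, "dz": 0, "ax": 0, "ay": 0, "az": 0, "gripper": 0.4},
    {"dx": 0, "dy": 0, "dz": 0, "ax": 0, "ay": 0, "az": 0, "gripper": 0.9},
    {"dx": 0, "dy": 0, "dz": 0, "ax": 0, "ay": 0, "az": 0, "gripper": 0.9},
    {"dx": 0, "dy": 0, "dz": 0, "ax": 0, "ay": 0, "az": 0, "gripper": 0.9},
    {"dx": 0, "dy": 0, "dz": 0.2, "ax": 0, "ay": 0, "az": 0, "gripper": 0.9},
    {"dx": 0, "dy": 0, "dz": 0.5, "ax": 0, "ay": 0, "az": 0, "gripper": 0.9},
    {"dx": 0, "dy": 0, "dz": 1, "ax": 0, "ay": 0, "az": 0, "gripper": 0.9},
    {"dx": 0, "dy": 0, "dz": 1, "ax": 0, "ay": 0, "az": 0, "gripper": 0.9}
  ]
}}

```text
time: 19.0
eef_pos: [0.5487, -0.2799, 0.1746]
tcp_rot: [-0.014, 1.0, -0.004, 0.005]
contact_force: [-0.1, 0.2, 1.2]
opening: 0.946
finger_force: 0.0
```

>>> {"method": "jog_arm", "body": {
  "increments": [
    {"dx": 0, "dy": 0, "dz": 0.5, "ax": 0, "ay": 0, "az": 0, "gripper": 0.9},
    {"dx": 0, "dy": 0, "dz": 0.9, "ax": 0, "ay": 0, "az": 0, "gripper": 0.9},
    {"dx": 0, "dy": 0, "dz": 0.9, "ax": 0, "ay": 0, "az": 0, "gripper": 0.9},
    {"dx": 0, "dy": 0, "dz": 0.9, "ax": 0, "ay": 0, "az": 0, "gripper": 0.9},
    {"dx": 0, "dy": 0, "dz": 0.9, "ax": 0, "ay": 0, "az": 0, "gripper": 0.9}
  ]
}}

```text
time: 19.5
eef_pos: [0.545, -0.2773, 0.2733]
tcp_rot: [-0.014, 1.0, 0.001, -0.001]
contact_force: [0.5, -0.0, -0.1]
opening: 0.948
finger_force: 0.0
```

```bash
python3 b.py pics/w9.png; python3 - <<'E'
from h import *
z=np.load("wb.npz");P=z["P"];Z=P[...,2]
q=P[(Z>.037)&(Z<.055)&(np.hypot(P[...,0]-.5416,P[...,1]+.277)<.07)];print("mod",len(q),np.median(q[:,2]),cv2.minAreaRect((q[:,:2]*1000).astype(np.float32)))
E
```

```text
19.55 [ 0.54470451 -0.27709102  0.27234937] jaw 91.60975754201687
sock [262. 102.] 324 [ 0.4692 -0.3424  0.0267] ((469.44073486328125, -342.7494812011719), (23.843063354492188, 24.25657081604004), 1.6058285236358643)
sock [374. 102.] 296 [ 0.4659 -0.2153  0.0267] ((466.2896423339844, -214.93328857421875), (22.865949630737305, 24.080322265625), 1.4158552885055542)
sock [295. 153.] 74 [ 0.5256 -0.3039  0.0283] ((526.3040161132812, -303.883056640625), (79.03714752197266, 1.8309155702590942), 2.172189950942993)
sock [301. 165.] 98 [ 0.5412 -0.297   0.0223] ((542.5442504882812, -296.9242248535156), (111.67400360107422, 2.0772817134857178), 1.9603456258773804)
sock [266. 225.] 292 [ 0.6167 -0.3391  0.0262] ((616.9741821289062, -339.1748962402344), (24.446611404418945, 24.13823890686035), 1.5092253684997559)
sock [368. 224.] 286 [ 0.6131 -0.2118  0.0258] ((613.6786499023438, -211.44873046875), (23.706809997558594, 24.312936782836914), 1.198691964149475)
mod 2212 0.04336757598818089 ((542.4603881835938, -278.16839599609375), (111.80953979492188, 56.050472259521484), 0.8707464933395386)
```

View pics/w9.png

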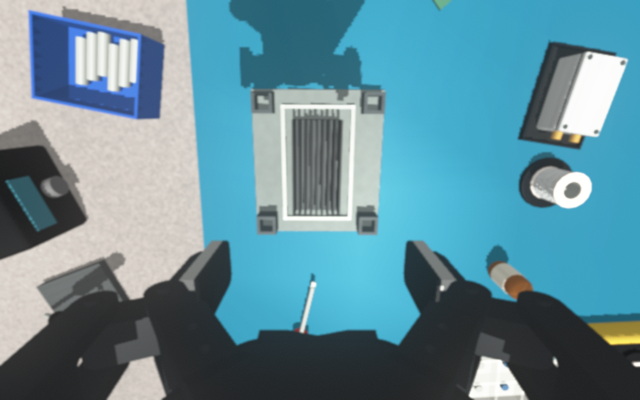

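Module lies flat in the bed at (317,160), top at 43.4 mm. All four sockets give a base centre of (0.5416,-0.2771) and a yaw of 1.4°. Now back for the frame.

>>> {"method": "jog_arm", "body": {
  "increments": [
    {"dx": 0, "dy": 0.4, "dz": 0, "ax": 0, "ay": 0, "az": 0.045, "gripper": 0.9},
    {"dx": -0.1, "dy": 1, "dz": 0, "ax": 0, "ay": 0, "az": 0.045, "gripper": 0.5},
    {"dx": -0.1, "dy": 1, "dz": 0, "ax": 0, "ay": 0, "az": 0.045, "gripper": 0.0},
    {"dx": -0.1, "dy": 1, "dz": 0, "ax": 0, "ay": 0, "az": 0.045, "gripper": 0.0}
  ]
}}

```text
time: 19.95
eef_pos: [0.5323, -0.1545, 0.2723]
tcp_rot: [-0.051, 0.999, 0.002, -0.002]
contact_force: [0.2, -0.8, -0.2]
opening: 0.5
finger_force: 0.0
```

>>> {"method": "jog_arm", "body": {
  "increments": [
    {"dx": -0.1, "dy": 1, "dz": 0, "ax": 0, "ay": 0, "az": 0, "gripper": 0},
    {"dx": -0.1, "dy": 1, "dz": 0, "ax": 0, "ay": 0, "az": 0, "gripper": 0},
    {"dx": -0.1, "dy": 1, "dz": 0, "ax": 0, "ay": 0, "az": 0, "gripper": 0}
  ]
}}

```text
time: 20.25
eef_pos: [0.5206, -0.0356, 0.2731]
tcp_rot: [-0.05, 0.999, 0.001, -0.002]
contact_force: [0.1, 0.5, 0.7]
opening: 0.501
finger_force: 0.0
```

>>> {"method": "jog_arm", "body": {
  "increments": [
    {"dx": -0.1, "dy": 1, "dz": 0, "ax": 0, "ay": 0, "az": 0, "gripper": 0},
    {"dx": -0.1, "dy": 1, "dz": 0, "ax": 0, "ay": 0, "az": 0, "gripper": 0},
    {"dx": -0.1, "dy": 1, "dz": 0, "ax": 0, "ay": 0, "az": 0, "gripper": 0}
  ]
}}

```text
time: 20.55
eef_pos: [0.5087, 0.0845, 0.2733]
tcp_rot: [-0.05, 0.999, 0.0, -0.002]
contact_force: [0.6, -0.2, 0.0]
opening: 0.499
finger_force: 0.0
```

>>> {"method": "jog_arm", "body": {
  "increments": [
    {"dx": -0.06, "dy": 1, "dz": 0, "ax": 0, "ay": 0, "az": 0, "gripper": 0},
    {"dx": -0.06, "dy": 1, "dz": 0, "ax": 0, "ay": 0, "az": 0, "gripper": 0},
    {"dx": -0.06, "dy": 1, "dz": 0, "ax": 0, "ay": 0, "az": 0, "gripper": 0}
  ]
}}

```text
time: 20.85
eef_pos: [0.5018, 0.2046, 0.2733]
tcp_rot: [-0.05, 0.999, 0.0, -0.001]
contact_force: [-0.2, -1.1, -0.1]
opening: 0.497
finger_force: 0.0
```

>>> {"method": "jog_arm", "body": {
  "increments": [
    {"dx": 0, "dy": 0.53, "dz": -0.2, "ax": 0, "ay": 0, "az": 0, "gripper": 0},
    {"dx": 0, "dy": 0.53, "dz": -0.5, "ax": 0, "ay": 0, "az": 0, "gripper": 0},
    {"dx": 0, "dy": 0.53, "dz": -0.5, "ax": 0, "ay": 0, "az": 0, "gripper": 0},
    {"dx": 0, "dy": 0.53, "dz": -0.5, "ax": 0, "ay": 0, "az": 0, "gripper": 0},
    {"dx": 0, "dy": 0.53, "dz": -0.5, "ax": 0, "ay": 0, "az": 0, "gripper": 0}
  ]
}}

```text
time: 21.35
eef_pos: [0.5036, 0.2649, 0.2163]
tcp_rot: [-0.049, 0.999, -0.0, 0.001]
contact_force: [0.0, 1.0, 0.2]
opening: 0.503
finger_force: 0.0
```

```bash
python3 m.py; python3 - <<'E'
from h import *
cv2.imwrite("pics/w10.png",np.load("w.npz")["f"])
E
```

```text
21.4 [0.50382549 0.26498432 0.21699946] jaw 95.57559304404114
frame 24724 0.0844 ((501.6253662109375, 266.38629150390625), (169.65087890625, 150.52017211914062), 5.519562721252441)
```

View pics/w10.png

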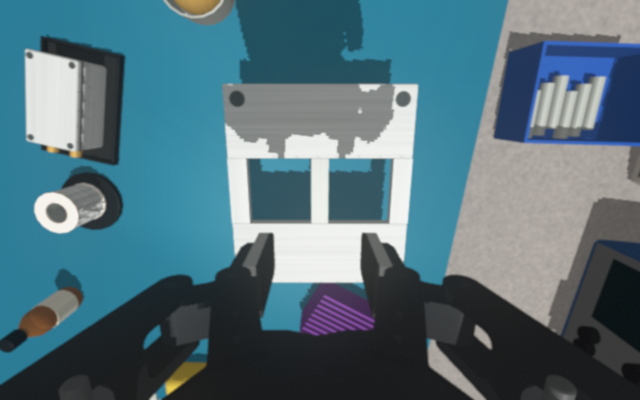

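The cleared frame is at (320,183). The bar between the two windows runs down column 320, midway between the open fingers.

>>> {"method": "jog_arm", "body": {
  "increments": [
    {"dx": -0.018, "dy": 0.012, "dz": -0.3, "ax": 0, "ay": 0, "az": 0, "gripper": 0},
    {"dx": -0.018, "dy": 0.012, "dz": -0.6, "ax": 0, "ay": 0, "az": 0, "gripper": 0},
    {"dx": -0.018, "dy": 0.012, "dz": -0.8, "ax": 0, "ay": 0, "az": 0, "gripper": 0},
    {"dx": -0.018, "dy": 0.012, "dz": -0.95, "ax": 0, "ay": 0, "az": 0, "gripper": 0},
    {"dx": -0.018, "dy": 0.012, "dz": -1, "ax": 0, "ay": 0, "az": 0, "gripper": 0},
    {"dx": -0.018, "dy": 0.012, "dz": -1, "ax": 0, "ay": 0, "az": 0, "gripper": 0}
  ]
}}

```text
time: 22.0
eef_pos: [0.5009, 0.2667, 0.0959]
tcp_rot: [-0.049, 0.999, 0.0, 0.0]
contact_force: [0.1, 0.1, 0.2]
opening: 0.5
finger_force: 0.0
```

>>> {"method": "jog_arm", "body": {
  "increments": [
    {"dx": 0.005, "dy": -0.002, "dz": -0.05, "ax": 0, "ay": 0, "az": 0, "gripper": 0},
    {"dx": 0.005, "dy": -0.002, "dz": -0.09, "ax": 0, "ay": 0, "az": 0, "gripper": 0},
    {"dx": 0.005, "dy": -0.002, "dz": -0.09, "ax": 0, "ay": 0, "az": 0, "gripper": -0.4},
    {"dx": 0.005, "dy": -0.002, "dz": -0.09, "ax": 0, "ay": 0, "az": 0, "gripper": -0.8},
    {"dx": 0.005, "dy": -0.002, "dz": -0.09, "ax": 0, "ay": 0, "az": 0, "gripper": -0.95},
    {"dx": 0.005, "dy": -0.002, "dz": -0.09, "ax": 0, "ay": 0, "az": 0, "gripper": -0.95},
    {"dx": 0.005, "dy": -0.002, "dz": -0.09, "ax": 0, "ay": 0, "az": 0, "gripper": -0.95},
    {"dx": 0.005, "dy": -0.002, "dz": -0.09, "ax": 0, "ay": 0, "az": 0, "gripper": -0.95}
  ],
  "force": 100
}}

```text
time: 22.8
eef_pos: [0.5011, 0.2672, 0.085]
tcp_rot: [-0.049, 0.999, 0.0, 0.0]
contact_force: [-1.8, -1.0, 4.3]
opening: 0.138
finger_force: 97.7
```

>>> {"method": "jog_arm", "body": {
  "increments": [
    {"dx": 0, "dy": 0, "dz": 0.08, "ax": 0, "ay": 0, "az": 0, "gripper": -0.95},
    {"dx": 0, "dy": 0, "dz": 0.25, "ax": 0, "ay": 0, "az": 0, "gripper": -0.95},
    {"dx": 0, "dy": 0, "dz": 0.5, "ax": 0, "ay": 0, "az": 0, "gripper": -0.95},
    {"dx": 0, "dy": 0, "dz": 0.75, "ax": 0, "ay": 0, "az": 0, "gripper": -0.95},
    {"dx": 0, "dy": 0, "dz": 0.95, "ax": 0, "ay": 0, "az": 0, "gripper": -0.95},
    {"dx": 0, "dy": 0, "dz": 1, "ax": 0, "ay": 0, "az": 0, "gripper": -0.95},
    {"dx": 0, "dy": 0, "dz": 1, "ax": 0, "ay": 0, "az": 0, "gripper": -0.95}
  ]
}}

```text
time: 23.5
eef_pos: [0.501, 0.267, 0.2049]
tcp_rot: [-0.049, 0.999, 0.0, 0.001]
contact_force: [-0.4, 0.9, -2.8]
opening: 0.141
finger_force: 97.8
```

```bash
cat > g.py <<'E'
from h import *
f,d,K,T,c=cam("wrist"); P=cloud(d,K,T); s=get_state(); M=R.from_quat(s["tcp_rot"]).as_matrix();t=np.array(s["eef_pos"])
a=M[:,1];print(s["time"],t,"jaw",np.degrees(np.arctan2(a[1],a[0])),s["contact_force"],s["finger_force"])
L=(P-t)@M   # tool coords
q=L[(L[...,2]>-.02)&(L[...,2]<.03)&(np.abs(L[...,1])<.1)&(L[...,0]>.02)&(L[...,0]<.12)&(d>0)]
A=np.c_[q[:,:2],np.ones(len(q))];k=np.linalg.lstsq(A,q[:,2],rcond=None)[0];print("deck plane in tool: slopes,height",k.round(4),len(q))
print("x max",np.percentile(q[:,0],99.5),"y range",np.percentile(q[:,1],[.5,99.5]))
cv2.imwrite("pics/g.png",f)
print(cv2.minAreaRect((q[:,:2]*1000).astype(np.float32)))
E
python3 g.py
```

```text
23.55 [0.50018542 0.26681331 0.20332993] jaw 95.66521934192266 [ 1.08167796  0.44092343 -4.27545322] 97.75430917739868
deck plane in tool: slopes,height [-0.0001  0.0006 -0.0008] 62333
x max 0.08350369111014257 y range [-0.07382092  0.07390958]
((52.117427825927734, 0.0705413818359375), (151.02415466308594, 64.22940826416016), 89.99891662597656)
```

View pics/g.png

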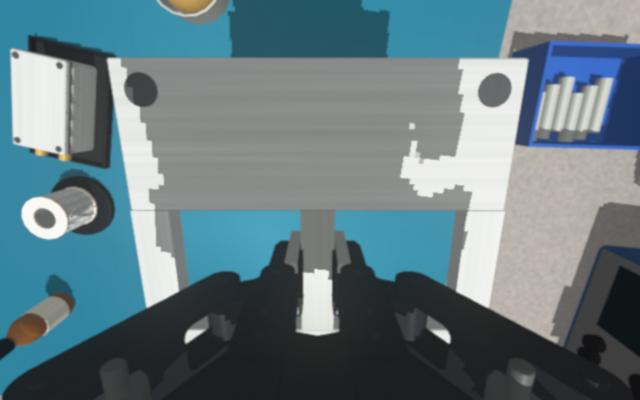

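Frame is gripped level (slopes under 0.001) and centred, its near edge spanning (108,58) to (527,58). Carrying it across.

>>> {"method": "jog_arm", "body": {
  "increments": [
    {"dx": 0, "dy": -0.1, "dz": 0, "ax": 0, "ay": 0, "az": 0, "gripper": -0.95},
    {"dx": 0, "dy": -0.3, "dz": 0, "ax": 0, "ay": 0, "az": 0, "gripper": -0.95},
    {"dx": 0, "dy": -0.55, "dz": 0, "ax": 0, "ay": 0, "az": 0, "gripper": -0.95},
    {"dx": 0, "dy": -0.8, "dz": 0, "ax": 0, "ay": 0, "az": 0, "gripper": -0.95},
    {"dx": 0, "dy": -1, "dz": 0, "ax": 0, "ay": 0, "az": 0, "gripper": -0.95}
  ]
}}

```text
time: 24.05
eef_pos: [0.4995, 0.1448, 0.2022]
tcp_rot: [-0.049, 0.999, -0.0, -0.002]
contact_force: [1.0, 0.2, -2.9]
opening: 0.144
finger_force: 97.8
```

>>> {"method": "jog_arm", "body": {
  "increments": [
    {"dx": 0, "dy": -0.25, "dz": 0, "ax": 0, "ay": 0, "az": 0, "gripper": -0.95},
    {"dx": 0.05, "dy": -0.5, "dz": 0, "ax": 0, "ay": 0, "az": 0, "gripper": -0.95},
    {"dx": 0.1, "dy": -0.75, "dz": 0, "ax": 0, "ay": 0, "az": -0.02, "gripper": -0.95},
    {"dx": 0.1, "dy": -1, "dz": 0, "ax": 0, "ay": 0, "az": -0.02, "gripper": -0.95}
  ]
}}

```text
time: 24.45
eef_pos: [0.512, 0.0251, 0.2026]
tcp_rot: [-0.033, 0.999, 0.0, -0.002]
contact_force: [0.0, -0.3, -3.4]
opening: 0.142
finger_force: 97.8
```

>>> {"method": "jog_arm", "body": {
  "increments": [
    {"dx": 0, "dy": -0.25, "dz": 0, "ax": 0, "ay": 0, "az": 0, "gripper": -0.95},
    {"dx": 0.05, "dy": -0.5, "dz": 0, "ax": 0, "ay": 0, "az": 0, "gripper": -0.95},
    {"dx": 0.1, "dy": -0.75, "dz": 0, "ax": 0, "ay": 0, "az": -0.02, "gripper": -0.95},
    {"dx": 0.12, "dy": -1, "dz": 0, "ax": 0, "ay": 0, "az": -0.027, "gripper": -0.95}
  ]
}}

```text
time: 24.85
eef_pos: [0.5261, -0.0946, 0.2024]
tcp_rot: [-0.012, 1.0, 0.0, -0.002]
contact_force: [0.8, 0.2, -2.6]
opening: 0.143
finger_force: 97.8
```

>>> {"method": "jog_arm", "body": {
  "increments": [
    {"dx": 0, "dy": -0.25, "dz": 0, "ax": 0, "ay": 0, "az": 0, "gripper": -0.95},
    {"dx": 0.05, "dy": -0.5, "dz": 0, "ax": 0, "ay": 0, "az": 0, "gripper": -0.95},
    {"dx": 0.1, "dy": -0.75, "dz": 0, "ax": 0, "ay": 0, "az": 0, "gripper": -0.95},
    {"dx": 0.12, "dy": -1, "dz": 0, "ax": 0, "ay": 0, "az": 0, "gripper": -0.95}
  ]
}}

```text
time: 25.25
eef_pos: [0.5404, -0.2144, 0.2022]
tcp_rot: [-0.012, 1.0, 0.001, -0.002]
contact_force: [0.7, 0.1, -3.2]
opening: 0.14
finger_force: 97.8
```

>>> {"method": "jog_arm", "body": {
  "increments": [
    {"dx": 0, "dy": -0.2, "dz": 0, "ax": 0, "ay": 0, "az": 0, "gripper": -0.95},
    {"dx": 0, "dy": -0.4, "dz": 0, "ax": 0, "ay": 0, "az": 0, "gripper": -0.95},
    {"dx": 0, "dy": -0.53, "dz": 0, "ax": 0, "ay": 0, "az": 0, "gripper": -0.95},
    {"dx": 0, "dy": -0.53, "dz": 0, "ax": 0, "ay": 0, "az": 0, "gripper": -0.95},
    {"dx": 0, "dy": -0.53, "dz": 0, "ax": 0, "ay": 0, "az": 0, "gripper": -0.95}
  ]
}}

```text
time: 25.75
eef_pos: [0.541, -0.2761, 0.2033]
tcp_rot: [-0.012, 1.0, 0.001, -0.001]
contact_force: [0.4, 0.2, -3.3]
opening: 0.143
finger_force: 97.8
```

```bash
python3 g.py
```

```text
25.8 [ 0.54119311 -0.2757009   0.2036367 ] jaw 91.44704100704146 [ 0.34973062  0.74192879 -3.90058274] 97.84866571426392
deck plane in tool: slopes,height [-0.0038  0.0007  0.0012] 62574
x max 0.08451984290297614 y range [-0.07434277  0.07346455]
((52.39586639404297, -0.5171432495117188), (65.17030334472656, 151.02955627441406), 0.19122935831546783)
```

>>> {"method": "jog_arm", "body": {
  "increments": [
    {"dx": -0.003, "dy": -0.011, "dz": -0.1, "ax": 0, "ay": 0, "az": 0, "gripper": -0.95},
    {"dx": -0.003, "dy": -0.011, "dz": -0.3, "ax": 0, "ay": 0, "az": 0, "gripper": -0.95},
    {"dx": -0.003, "dy": -0.011, "dz": -0.5, "ax": 0, "ay": 0, "az": 0, "gripper": -0.95},
    {"dx": -0.003, "dy": -0.011, "dz": -0.62, "ax": 0, "ay": 0, "az": 0, "gripper": -0.95},
    {"dx": -0.003, "dy": -0.011, "dz": -0.68, "ax": 0, "ay": 0, "az": 0, "gripper": -0.95},
    {"dx": -0.003, "dy": -0.011, "dz": -0.7, "ax": 0, "ay": 0, "az": 0, "gripper": -0.95},
    {"dx": -0.003, "dy": -0.011, "dz": -0.7, "ax": 0, "ay": 0, "az": 0, "gripper": -0.95},
    {"dx": -0.003, "dy": -0.011, "dz": -0.7, "ax": 0, "ay": 0, "az": 0, "gripper": -0.95}
  ]
}}

```text
time: 26.6
eef_pos: [0.5421, -0.2784, 0.1218]
tcp_rot: [-0.013, 1.0, -0.001, 0.001]
contact_force: [0.1, 0.1, -2.5]
opening: 0.142
finger_force: 97.9
```

```bash
python3 g.py; python3 - <<'E'
from h import *
f=cam("scene")[0];cv2.imwrite("pics/s11.png",cv2.resize(f[250:400,190:370],(720,600)))
E
```

```text
26.65 [ 0.54205347 -0.27841414  0.12189318] jaw 91.43460956219043 [-1.11611102 -0.11238543 -2.07405986] 97.85755634307861
deck plane in tool: slopes,height [-0.0034  0.001   0.0009] 62557
x max 0.08428096247893119 y range [-0.07401197  0.07384779]
((52.29741668701172, -0.14876556396484375), (64.9375, 151.8780517578125), 0.15281622111797333)
```

View pics/s11.png

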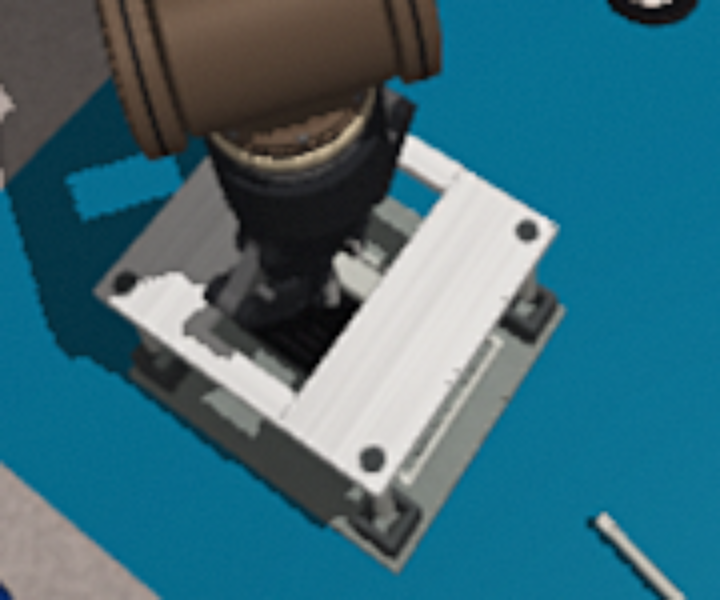

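Feet hang just above the sockets; those at (385,510), (530,310) and (160,360) are lined up. Lowering in small steps.

>>> {"method": "jog_arm", "body": {
  "increments": [
    {"dx": -0.006, "dy": 0.01, "dz": 0, "ax": 0, "ay": 0, "az": 0, "gripper": -0.95},
    {"dx": -0.006, "dy": 0.01, "dz": -0.05, "ax": 0, "ay": 0, "az": 0, "gripper": -0.95},
    {"dx": -0.006, "dy": 0.01, "dz": -0.1, "ax": 0, "ay": 0, "az": 0, "gripper": -0.95},
    {"dx": -0.006, "dy": 0.01, "dz": -0.13, "ax": 0, "ay": 0, "az": 0, "gripper": -0.95},
    {"dx": -0.006, "dy": 0.01, "dz": -0.13, "ax": 0, "ay": 0, "az": 0, "gripper": -0.95}
  ]
}}

```text
time: 27.2
eef_pos: [0.5399, -0.2762, 0.1035]
tcp_rot: [-0.012, 1.0, 0.001, -0.001]
contact_force: [0.3, 1.6, -2.2]
opening: 0.141
finger_force: 97.9
```

Feet are about 8 mm inside the sockets with no contact force.

>>> {"method": "jog_arm", "body": {
  "increments": [
    {"dx": 0.006, "dy": -0.006, "dz": -0.03, "ax": 0, "ay": 0, "az": 0, "gripper": -0.95},
    {"dx": 0.006, "dy": -0.006, "dz": -0.06, "ax": 0, "ay": 0, "az": 0, "gripper": -0.95},
    {"dx": 0.006, "dy": -0.006, "dz": -0.08, "ax": 0, "ay": 0, "az": 0, "gripper": -0.95},
    {"dx": 0.006, "dy": -0.006, "dz": -0.08, "ax": 0, "ay": 0, "az": 0, "gripper": -0.95}
  ]
}}

```text
time: 27.6
eef_pos: [0.541, -0.2772, 0.0947]
tcp_rot: [-0.013, 1.0, 0.0, -0.0]
contact_force: [-0.2, 0.1, -3.5]
opening: 0.138
finger_force: 97.9
```

>>> {"method": "jog_arm", "body": {
  "increments": [
    {"dx": 0, "dy": 0, "dz": -0.015, "ax": 0, "ay": 0, "az": 0, "gripper": -0.95},
    {"dx": 0, "dy": 0, "dz": -0.03, "ax": 0, "ay": 0, "az": 0, "gripper": -0.95},
    {"dx": 0, "dy": 0, "dz": -0.03, "ax": 0, "ay": 0, "az": 0, "gripper": -0.95}
  ]
}}

```text
time: 27.9
eef_pos: [0.5412, -0.2773, 0.0914]
tcp_rot: [-0.013, 1.0, 0.0, -0.0]
contact_force: [0.1, -0.4, -3.6]
opening: 0.141
finger_force: 97.9
```

>>> {"method": "jog_arm", "body": {
  "increments": [
    {"dx": 0, "dy": 0, "dz": -0.008, "ax": 0, "ay": 0, "az": 0, "gripper": -0.95},
    {"dx": 0, "dy": 0, "dz": -0.016, "ax": 0, "ay": 0, "az": 0, "gripper": -0.95},
    {"dx": 0, "dy": 0, "dz": -0.016, "ax": 0, "ay": 0, "az": 0, "gripper": -0.95}
  ]
}}

```text
time: 28.2
eef_pos: [0.5414, -0.2775, 0.091]
tcp_rot: [-0.013, 1.0, 0.0, -0.0]
contact_force: [-3.8, 1.4, 4.8]
opening: 0.145
finger_force: 98.9
```

>>> {"method": "jog_arm", "body": {
  "increments": [
    {"dx": 0, "dy": 0, "dz": 0, "ax": 0, "ay": 0, "az": 0, "gripper": -0.6},
    {"dx": 0, "dy": 0, "dz": 0, "ax": 0, "ay": 0, "az": 0, "gripper": -0.2},
    {"dx": 0, "dy": 0, "dz": 0, "ax": 0, "ay": 0, "az": 0, "gripper": 0},
    {"dx": 0, "dy": 0, "dz": 0, "ax": 0, "ay": 0, "az": 0, "gripper": 0},
    {"dx": 0, "dy": 0, "dz": 0, "ax": 0, "ay": 0, "az": 0, "gripper": 0},
    {"dx": 0, "dy": 0, "dz": 0.15, "ax": 0, "ay": 0, "az": 0, "gripper": 0},
    {"dx": 0, "dy": 0, "dz": 0.4, "ax": 0, "ay": 0, "az": 0, "gripper": 0},
    {"dx": 0, "dy": 0, "dz": 0.7, "ax": 0, "ay": 0, "az": 0, "gripper": 0},
    {"dx": 0, "dy": 0, "dz": 1, "ax": 0, "ay": 0, "az": 0, "gripper": 0},
    {"dx": 0, "dy": 0, "dz": 1, "ax": 0, "ay": 0, "az": 0, "gripper": 0}
  ]
}}

```text
time: 29.2
eef_pos: [0.5441, -0.2794, 0.217]
tcp_rot: [-0.013, 1.0, -0.004, 0.005]
contact_force: [1.2, -1.1, 0.9]
opening: 0.499
finger_force: 0.0
```

>>> {"method": "jog_arm", "body": {
  "increments": [
    {"dx": 0, "dy": 0, "dz": 0.4, "ax": 0, "ay": 0, "az": 0, "gripper": 0},
    {"dx": 0, "dy": 0, "dz": 0.7, "ax": 0, "ay": 0, "az": 0, "gripper": 0},
    {"dx": 0, "dy": 0, "dz": 0.7, "ax": 0, "ay": 0, "az": 0, "gripper": 0},
    {"dx": 0, "dy": 0, "dz": 0.7, "ax": 0, "ay": 0, "az": 0, "gripper": 0},
    {"dx": 0, "dy": 0, "dz": 0.7, "ax": 0, "ay": 0, "az": 0, "gripper": 0}
  ]
}}

```text
time: 29.7
eef_pos: [0.5406, -0.2769, 0.2915]
tcp_rot: [-0.012, 1.0, 0.001, -0.001]
contact_force: [0.0, 0.3, -0.6]
opening: 0.503
finger_force: 0.0
```

```bash
python3 - <<'E'
from h import *
f,d,K,T,c=cam("wrist"); P=cloud(d,K,T); Z=P[...,2]; s=get_state();print(s["time"],s["eef_pos"],s["finger_force"])
def r(n,lo,hi,x,y,w):
    q=P[(Z>lo)&(Z<hi)&(np.hypot(P[...,0]-x,P[...,1]-y)<w)]
    if len(q)>30:
        k=np.linalg.lstsq(np.c_[q[:,:2],np.ones(len(q))],q[:,2],rcond=None)[0]
        print(n,len(q),np.median(q[:,2]).round(4),k[:2].round(4),cv2.minAreaRect((q[:,:2]*1000).astype(np.float32)))
r("frame",.08,.105,.5416,-.277,.13);r("mod",.035,.055,.5416,-.277,.045);r("reel",.043,.06,.556,.016,.04);r("box",.036,.055,.452,.0177,.055)
E
```

```text
29.75 [ 0.54054304 -0.27686509  0.29116383] 0.0
frame 16840 0.0904 [-0.0007 -0.0011] ((541.8377685546875, -277.7205810546875), (169.94334411621094, 150.5465850830078), 1.4154139757156372)
mod 742 0.0432 [ 0.007 -0.004] ((549.6964111328125, -278.0212097167969), (60.99050521850586, 56.10800552368164), 1.014541506767273)
reel 809 0.0489 [0.0014 0.0151] ((556.1325073242188, 15.018146514892578), (40.930850982666016, 40.608123779296875), 55.724021911621094)
box 3206 0.042 [0.0024 0.0205] ((452.3260498046875, 17.011150360107422), (47.572731018066406, 82.13752746582031), 82.3711166381836)
```

```bash
python3 -c "
from plant import job; print(job.sign_off())"
```

```text
the job is handed in; nothing more can be done
None
```

The job is handed in; the last camera check showed the reel on its spindle, the box flat in the tray, the module flat in the bed and the frame level and home in its sockets, all released, but sign-off returned no verdict.

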